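# Set up the rod-lens polisher

## Task

Set up the rod-lens polishing machine. Move the polishing arbor from its parking sleeve into the spindle, fully home with the drive dogs in its notches and let go, then throw the drawbar lever right over, away from the robot, to lock it. Then lay the glass rods that are in the tray into the numbered V pockets, each in the pocket made for its length, shortest first and one after another in pocket order (pockets of missing rods stay empty), and when all lie home press the start button fully and let it spring back; leave the bottle, jar and screwdriver alone.

Things in the scene. Friction and masses are not known exactly. Their poses are not given: they have to be found in the camera images.
- machine: low white polishing machine fixed to the bench, 320 x 270 x 55 mm, with a grey flat deck on top. Origin: centre of its underside; +z up. When its yaw is 0 its +x points away from the robot. Spindle, parking stand, lever and button stand on the deck (55 mm above the bench)
- spindle: steel spindle nose upright on the deck, locked so it cannot turn: flared tube 58 mm high, 54 mm across on top, with a taper socket (37 mm across at the mouth, 22 mm 50 mm down). Two dark drive dogs, 12 mm wide and 11 mm long (21 to 32 mm off the axis), stand 9 mm above its upper face at its +x and -x sides. Origin: on the axis at the deck
- nose (a point): point on the spindle axis in the plane of the spindle's flat upper face (113 mm above the bench); axes as spindle. When the arbor is home, the underside of its flange lies on this face (arbor at this point) with the dogs in its notches; a flange lying on the dogs stands 9 mm too high
- stand: plain aluminium parking sleeve on the deck, 60 mm across, 56 mm high, bore 41 mm; the arbor starts in it, flange resting on its rim. Origin: on the axis at the deck
- arbor: steel polishing arbor, 117 mm long, about 0.45 kg, upright at the start. Origin: on its axis in the underside of the flange, +z up. Below it a tapered shank 50 mm long (36 mm across at the flange, 19 mm at the end); above it a flange 62 mm across, 12 mm thick, with two 16 mm wide notches right through, at its +x and -x sides, from 19.5 mm off the axis outwards. Fits either way round
- arbor_grip (a point): middle of the arbor's square grip, 31 mm above arbor: 36 x 36 mm, sides along the arbor's x and y, 38 mm high; on top of it a black rubber pad 34 mm across that ends 67 mm above arbor
- lever (a joint): drawbar lever, rad: 0 = leaning back to the machine's -x side (open), 1.0 = thrown over to the +x side (locked, end stop). It turns easily (about 1 to 2 N at the tip) and stays where it is left. Starts between 0 and 0.15
- lever_tip (a point): centre of the black ball, 26 mm across, at the end of the lever rod (10 mm thick). The lever is 70 mm long from pivot to ball centre and swings in the machine's x-z plane, upright at 0.5 rad
- lever_pivot (a point): the lever's pivot, 77 mm above the bench; its axes are the machine's. The lever stands on a dark block 70 x 50 mm, 25 mm high
- button (a joint): start button, m of travel: 0 = up, 0.006 = fully down; springs back when let go, needs about 5 N
- button_top (a point): centre of the top face of the white round push button, 32 mm across, in a black collar on the deck; it presses straight down
- rack: aluminium plate 340 x 180 x 10 mm fixed to the bench, carrying four grey pockets side by side along its x (84 mm apart), each running along its y, between partitions 4 mm thick that reach 36 mm above the bench. One to four dark studs in front of each pocket (at the rack's -y edge) give its number; pocket 1 is the shortest and lies at the -x end. Origin: centre of its underside, +z up
- tray: divided wooden storage tray 340 x 150 mm fixed to the bench: four compartments side by side along its x (centres 42 and 126 mm either side of the middle), 80 mm wide, 130 mm long, running along its y, between partitions 4 mm thick and 25 mm high; end rims 18 mm high. Each floor is a shallow V (3 mm high in the middle, 11 mm at the sides), so a rod rolls back to the middle, axis 17 mm above the bench. Origin: centre of its underside
- pocket1 (a point): pocket 1: where the middle of a rod's axis lies when it is home, 28 mm above the bench. The pocket is 72 mm long between end walls that reach 3 mm below the axis of a rod at home. It is a V groove 20 mm wide with shelves sloping gently into it, the shelves 10 to 6 mm below that axis, 80 mm wide in all between the partitions. Axes as rack (the pocket runs along y)
- rod1: frosted glass rod-lens blank, a plain cylinder 28 mm across and 60 mm long, 92 g, which rolls freely; belongs in pocket 1. Lies on its side in the tray at the start, in any trough. Origin: its middle, on the axis; its x lies along the rod (y and z turn as it rolls). May be absent
- pocket2 (a point): pocket 2: where the middle of a rod's axis lies when it is home, 28 mm above the bench. The pocket is 90 mm long between end walls that reach 3 mm below the axis of a rod at home. It is a V groove 20 mm wide with shelves sloping gently into it, the shelves 10 to 6 mm below that axis, 80 mm wide in all between the partitions. Axes as rack (the pocket runs along y)
- rod2: frosted glass rod-lens blank, a plain cylinder 28 mm across and 78 mm long, 120 g, which rolls freely; belongs in pocket 2. Lies on its side in the tray at the start, in any trough. Origin: its middle, on the axis; its x lies along the rod (y and z turn as it rolls). May be absent
- pocket3 (a point): pocket 3: where the middle of a rod's axis lies when it is home, 28 mm above the bench. The pocket is 108 mm long between end walls that reach 3 mm below the axis of a rod at home. It is a V groove 20 mm wide with shelves sloping gently into it, the shelves 10 to 6 mm below that axis, 80 mm wide in all between the partitions. Axes as rack (the pocket runs along y)
- rod3: frosted glass rod-lens blank, a plain cylinder 28 mm across and 96 mm long, 148 g, which rolls freely; belongs in pocket 3. Lies on its side in the tray at the start, in any trough. Origin: its middle, on the axis; its x lies along the rod (y and z turn as it rolls). May be absent
- pocket4 (a point): pocket 4: where the middle of a rod's axis lies when it is home, 28 mm above the bench. The pocket is 126 mm long between end walls that reach 3 mm below the axis of a rod at home. It is a V groove 20 mm wide with shelves sloping gently into it, the shelves 10 to 6 mm below that axis, 80 mm wide in all between the partitions. Axes as rack (the pocket runs along y)
- rod4: frosted glass rod-lens blank, a plain cylinder 28 mm across and 114 mm long, 175 g, which rolls freely; belongs in pocket 4. Lies on its side in the tray at the start, in any trough. Origin: its middle, on the axis; its x lies along the rod (y and z turn as it rolls). May be absent
- bottle: white plastic bottle with red cap, 66 mm across, 170 mm tall, standing by; leave alone. Origin: centre of its base
- jar: amber glass jar, 68 mm across, 75 mm tall, standing by; leave alone. Origin: centre of its base
- screwdriver: screwdriver 190 mm long lying on the bench; leave alone. Its x lies along it
Mind the look-alikes: they are no part of the job. Leave any brown look-alike of the rod4 alone.

How it is judged:
By the outcome, as a careful person would: the job done as asked, in the order asked, and still so for the second after the job is handed in, with the robot touching nothing.
Of rod1, rod2, rod3, rod4 only 3 to 4 are there at a start; the rules pass over those that are not, and their reading is None.
At some moment in a run one of rod1, rod2, rod3, rod4 may be knocked a few centimetres aside while the robot is not near it.
It also fails if it takes over 210 s, if anything falls off the work surface, if the arm or the gripper's body presses on something with over 40 N, if the wrist force passes 120 N, or if a joint passes its speed limit or range.

## Robot

A 6-joint arm with a two-finger parallel gripper is mounted at the origin on the work surface. World frame = base frame: x ahead of the robot, y to its left, z up, the work surface at z = 0. Lengths are in mm, angles in rad, forces in N, time in s.
With the tool pointing down it reaches from about 275 to 750 mm from the base axis. Payload 10.2 kg.
Tool frame: the origin (TCP) lies midway between the tips of the shut fingers; the grasp point (between the pads) lies 19 mm behind it; z points along the fingers, y is the line along which they close (so a half turn about z gives the same grasp; the last joint's range is limited). The gripper opens to 85 mm and grips with 20 to 120 N. Pads are 22 mm wide; open, the fingers measure 114 mm over their backs; the gripper's body (76 mm by 85 mm) begins 54 mm behind the grasp point. The pads swing forward as they close: fully open they stand 13 mm farther back than shut.
Start: joints at [0.911, 0.313, 1.498, -0, 1.331, -0.223], TCP at [222.11, 475.708, 231.294] pointing down, gripper open.
Joint ranges: [-2.94, 2.94], [-0.97, 2.17], [0.19, 2.56], [-1.23, 4.37], [0.02, 3.11], [-2.88, 2.88]. Speed limits (rad/s): [2.39, 2.39, 3.01, 3.14, 3.14, 3.14].

## Interface

Orientations are given as a unit quaternion [w, x, y, z].
In Python, from rig import ctrl gives the robot as it stands.
- The arm moves only by the tool send_rows, never from a script. Its argument "targets" is a list of rows, each an object with "offset": the shift along the world's x, y, z in cm, a list of three; "spin": the turn about the world's z in rad. A call has 1 to 8 rows; each row is the pose to reach, as a shift and turn from the pose commanded when the call began; what a row does not reach only later rows make up. A row lasts 1/12 s, in which the tool goes at most 41.7 mm and 7.16 degrees, less where a joint would pass 70% of its speed; a pose out of reach is approached as far as the arm can. A call with a gripper value outside its range is refused whole. "grip" is the opening, from 0 (shut) to 1 (fully open), set as the call begins (left out, the last holds). The fingers move at their own pace and stop on an object; "squeeze" is the grip in N (left out, the last holds). Time passes only in rows, so rows that repeat a pose let the fingers close. It gives the time, the measured TCP pose, the force, the opening and the grip force at its end, in the units of the state.
- ctrl.sense(): the state, without advancing time (a new reading comes with each control period).
- ctrl.capture(name): name is "side" or "top" or "wrist"; returns (picture, depth): 420x560x3 uint8, red, green, blue; 420x560 float32, mm along the optical axis (not along the pixel's ray), 0 where there is no reading.
- ctrl.calibration(name): a dict with "fx", "fy", "cx", "cy" (pixels), "k1" (the pictures are not rectified: a ray, as slopes to the right and down, at radius r is drawn at 1 + k1 r^2 times it, then the intrinsics apply), "view" (4x4, takes a point from world to camera coordinates); the wrist camera has in their place "mount" (4x4, takes a point from camera to tool coordinates, whose origin is the TCP and whose axes are the flange's). Camera axes: x right, y down, z forward; pixel columns grow to the right and rows downward; lengths in mm; the calibration is good to about 2 mm. A picture is of the moment at which its call begins: read the wrist's pose just before it. calibration takes no time and is no camera call.
- ctrl.finish_job(): hands the job in; it is judged then, once.
Trained networks look in the newest picture that a camera, given by its name, has taken for a name from the list of things; names that differ only in an ending like _2 or _b are one class to them, and where a whole thing is asked for, a point or a joint stands for the part that bears it (a point fixed in the world has none). Each returns a list of dicts, best first, with "conf" (0 to 1); they miss things now and then, are a little off and sometimes report something else, mostly with a low value. They report only what shows in the picture. A call takes as long as a camera call. They do not tell look-alikes from the thing itself.
- ctrl.search_frame(camera, query): "box" ([left, top, right, bottom] in pixels, round what is visible of it).
- ctrl.place_of(camera, query): "uv" ([column, row] in pixels: a listed point, or the origin of a listed thing).
The state is a dict: "time_s": time; "joints": joint angles; "dq": joint speeds; "tau": joint torques, N m; "eef_pos": TCP position; "ee_rot": TCP orientation; "force": force on the tool from outside, world axes, zero at the start; "wrist_torque": the same for the moment, N m; "grip_width": opening from 0.0 (shut) to 1.0 (fully open); "grip_force": force on a finger pad.
Only numpy, scipy, OpenCV 4.12 (cv2) and the standard library are available. Lean on these libraries where they do the work, as an engineer would, in place of code of your own. Each camera call takes 0.05 s, during which the arm holds its last target. There are 200 camera calls.

## Working session

There is one attempt and no reset: what is moved stays moved. The work goes in short steps, Python scripts to look and compute and a tool call to move; the robot and the scene stay as the last step left them, time stands still between calls to the robot, and variables do not carry over. Pictures are saved under pics/ and viewed, at most 14 in all, crops included, and the job is handed in when it is done.

Besides the shell and the picture viewer there is one more tool, called after "Emit:" as name(argument=value, ...) on one line, values as JSON. send_rows: Moves the arm, as the interface text tells. Its arguments: {"type":"object","properties":{"targets":{"type":"array"},"grip":{"type":"number"},"squeeze":{"type":"number"}},"required":["targets"]}

```bash
ls; mkdir -p pics; cat > h.py <<'E'
import numpy as np, cv2
from rig import ctrl
from scipy.spatial.transform import Rotation as R
def cam(name):
    c=ctrl.calibration(name)
    if 'view' in c: T=np.linalg.inv(np.array(c['view']))
    else:
        s=ctrl.sense(); q=s['ee_rot']; W=np.eye(4)
        W[:3,:3]=R.from_quat([q[1],q[2],q[3],q[0]]).as_matrix(); W[:3,3]=s['eef_pos']
        T=W@np.array(c['mount'])
    return c,T
def shot(name,fn=None):
    c,T=cam(name); im,d=ctrl.capture(name)
    if fn: cv2.imwrite('pics/'+fn,im[:,:,::-1])
    return c,T,im,d
def ray(c,T,uv):
    K=np.array([[c['fx'],0,c['cx']],[0,c['fy'],c['cy']],[0,0,1.]])
    p=cv2.undistortPoints(np.array([[uv]],float),K,np.array([c['k1'],0,0,0.]))[0,0]
    return T[:3,:3]@np.array([p[0],p[1],1.]),T[:3,3]
def atz(c,T,uv,z):
    r,o=ray(c,T,uv); return o+r*(z-o[2])/r[2]
def cloud(c,T,d):
    K=np.array([[c['fx'],0,c['cx']],[0,c['fy'],c['cy']],[0,0,1.]])
    h,w=d.shape; g=np.stack(np.meshgrid(np.arange(w),np.arange(h)),-1).reshape(-1,1,2).astype(float)
    p=cv2.undistortPoints(g,K,np.array([c['k1'],0,0,0.])).reshape(h,w,2)
    P=np.dstack([p,np.ones((h,w))])*d[...,None]
    return P@T[:3,:3].T+T[:3,3]
E
cat > a.py <<'E'
from h import *
c,T,im,d=shot('top','top1.png')
P=cloud(c,T,d)
print(T.round(2),c['fx'])
Z={'nose':113,'spindle':55,'stand':55,'arbor':111,'arbor_grip':142,'lever_tip':130,'lever_pivot':77,'button_top':65,'machine':0,'rack':0,'tray':0,'pocket1':28,'pocket2':28,'pocket3':28,'pocket4':28,'rod1':17,'rod2':17,'rod3':17,'rod4':17,'bottle':0,'jar':0,'screwdriver':10}
for q,z in Z.items():
    for r in ctrl.place_of('top',q)[:4]:
        u,v=r['uv']; ui,vi=int(np.clip(u,0,559)),int(np.clip(v,0,419))
        print(q,round(r['conf'],2),np.round([u,v]),atz(c,T,r['uv'],z).round(0),P[vi,ui].round(0))
shot('side','side1.png')
E
python3 a.py
```

```text
pics
[[-0.00000e+00 -9.80000e-01  2.20000e-01  2.45090e+02]
 [-1.00000e+00 -0.00000e+00 -0.00000e+00 -1.19720e+02]
 [ 0.00000e+00 -2.20000e-01 -9.80000e-01  1.58918e+03]
 [ 0.00000e+00  0.00000e+00  0.00000e+00  1.00000e+00]] 475.8890556109038
nose 0.64 [177. 210.] [588. 218. 113.] [600. 229.  71.]
spindle 0.62 [183. 214.] [588. 211.  55.] [576. 199. 116.]
stand 0.53 [143. 218.] [576. 344.  55.] [562. 326. 123.]
arbor 0.52 [138. 211.] [588. 345. 111.] [576. 328. 172.]
arbor 0.35 [255. 234.] [514. -29. 111.] [533. -20.  19.]
arbor_grip 0.88 [138. 209.] [588. 334. 142.] [583. 326. 169.]
lever_tip 0.54 [167. 266.] [409. 237. 130.] [408. 233. 147.]
lever_pivot 0.61 [170. 257.] [445. 242.  77.] [443. 239.  92.]
lever_pivot 0.33 [255. 241.] [495. -26.  77.] [506. -21.  17.]
lever_pivot 0.3 [163. 234.] [519. 270.  77.] [526. 278.  56.]
button_top 0.57 [329. 200.] [ 637. -270.   65.] [ 653. -275.   11.]
button_top 0.41 [133. 255.] [452. 365.  65.] [450. 362.  81.]
machine 0.66 [166. 235.] [530. 280.   0.] [522. 267.  60.]
rack 0.82 [256. 231.] [543. -27.   0.] [539. -27.  23.]
rack 0.28 [176
[... 1585 characters left out ...]
 [ 526. -622.   20.]
rod3 0.83 [333. 250.] [ 475. -283.   17.] [ 474. -279.   33.]
rod3 0.77 [351. 165.] [ 774. -354.   17.] [ 774. -352.   24.]
rod3 0.57 [398. 257.] [ 452. -498.   17.] [ 451. -493.   30.]
rod4 0.86 [435. 235.] [ 527. -626.   17.] [ 526. -622.   20.]
rod4 0.83 [333. 250.] [ 475. -283.   17.] [ 474. -279.   33.]
rod4 0.77 [351. 165.] [ 774. -354.   17.] [ 774. -352.   24.]
rod4 0.57 [398. 257.] [ 452. -498.   17.] [ 451. -493.   30.]
bottle 0.58 [383. 214.] [ 604. -461.    0.] [ 589. -444.   75.]
bottle 0.52 [175. 209.] [620. 252.   0.] [602. 231.  91.]
jar 0.97 [220. 165.] [779. 105.   0.] [756.  96.  76.]
screwdriver 0.74 [280. 160.] [ 792. -106.   10.] [ 798. -103.   -4.]
```

View pictures.

```bash
python3 -c "
import cv2
im=cv2.imread('pics/top1.png');cv2.imwrite('pics/top1c.png',cv2.resize(im[130:310,90:460],None,fx=2.15,fy=2.15,interpolation=cv2.INTER_CUBIC))"
```

```text
(no output)
```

View pics/top1c.png

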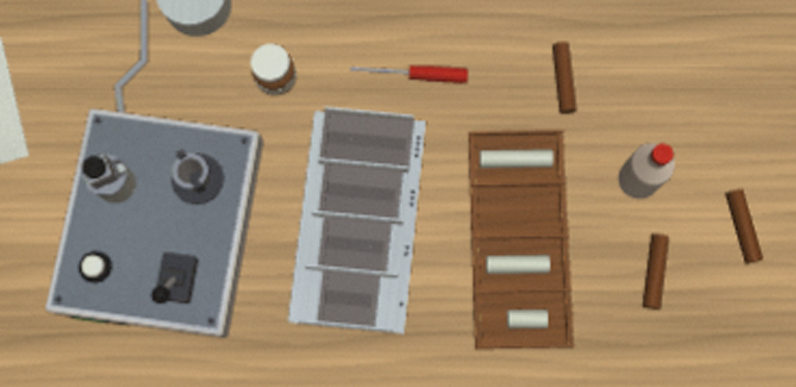

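View pics/side1.png

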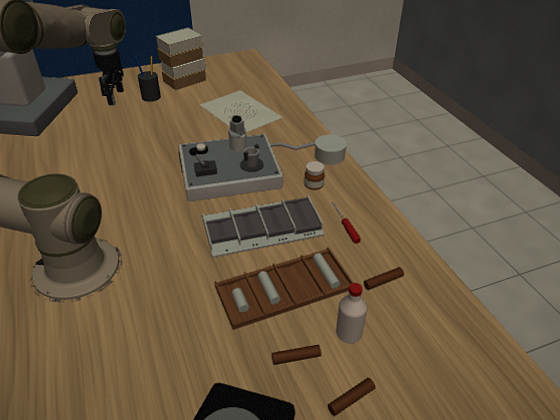

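The top view shows the machine at the left: arbor in stand near (100,170) in the crop, spindle (190,172), button (93,265), lever ball (160,293). The rack is in the middle, and the tray has 3 rods. The short one is nearest the robot and the long one farthest. The brown look-alikes lie outside.

```bash
python3 - <<'E'
from h import *
c,T=cam('wrist'); print(c); s=ctrl.sense(); print(s); print(T.round(2))
E
```

```text
{'fx': 333.72302477278896, 'fy': 333.72302477278896, 'cx': 285.2087425590807, 'cy': 214.06729894318414, 'k1': 0.02673070737787651, 'mount': array([[ 1.25358970e-03, -9.60195688e-01, -2.79325383e-01,
         7.05788065e+01],
       [ 9.99998384e-01,  1.56362272e-03, -8.87123545e-04,
        -3.33462707e-01],
       [ 1.28857172e-03, -2.79323819e-01,  9.60196096e-01,
        -1.44082642e+02],
       [ 0.00000000e+00,  0.00000000e+00,  0.00000000e+00,
         1.00000000e+00]])}
{'time_s': 1.2, 'joints': array([ 9.10631280e-01,  3.12897253e-01,  1.49771690e+00, -3.18758610e-05,
        1.33097409e+00, -2.23386400e-01]), 'dq': array([-1.85233898e-03, -1.22916986e-04, -1.36342366e-03, -4.07304985e-05,
       -1.16850608e-04, -7.10418433e-05]), 'tau': array([-2.76798955e-04, -4.12167192e+01, -2.59902245e+01, -2.50339399e-04,
        5.63913873e-04, -8.43771227e-05]), 'eef_pos': array([222.10140436, 475.71026413, 231.28921263]), 'ee_rot': array([ 1.49387271e-05,  2.16653790e-01,  9.76248501e-01, -4.62472695e-06]), 'force': array([ 0.51021145, -0.31459132, -0.69473828]), 'wrist_torque': array([-0.00234701,  0.0783259 ,  0.02928764]), 'grip_force': 0.0, 'grip_width': 0.9996517384986644}
[[ 4.2000e-01  8.7000e-01  2.5000e-01  1.5800e+02]
 [ 9.1000e-01 -4.0000e-01 -1.2000e-01  5.0527e+02]
 [-0.0000e+00  2.8000e-01 -9.6000e-01  3.7537e+02]
 [ 0.0000e+00  0.0000e+00  0.0000e+00  1.0000e+00]]
```

Emit:
send_rows(targets=[{"offset": [15,-10,7],"spin": 0},{"offset": [15,-10,7],"spin": 0},{"offset": [15,-10,7],"spin": 0},{"offset": [15,-10,7],"spin": 0},{"offset": [15,-10,7],"spin": 0},{"offset": [15,-10,7],"spin": 0}])

```text
time_s: 1.7
eef_pos: [376.0, 373.5, 303.0]
ee_rot: [0.002, 0.219, 0.976, 0.001]
force: [0.1, 0.4, 0.7]
grip_width: 0.998
grip_force: 0.0
```

Emit:
send_rows(targets=[{"offset": [15,-10,7],"spin": 0},{"offset": [15,-10,7],"spin": 0},{"offset": [15,-10,7],"spin": 0},{"offset": [15,-10,7],"spin": 0},{"offset": [15,-10,7],"spin": 0},{"offset": [15,-10,7],"spin": 0},{"offset": [15,-10,7],"spin": 0}])

```text
time_s: 2.28
eef_pos: [522.6, 275.5, 370.7]
ee_rot: [-0.0, 0.217, 0.976, -0.0]
force: [0.1, 0.5, 1.2]
grip_width: 1.001
grip_force: 0.0
```

```bash
python3 - <<'E'
from h import *
c,T,im,d=shot('wrist','w1.png'); P=cloud(c,T,d)
for q,z in {'nose':113,'arbor':111,'arbor_grip':142,'stand':55,'spindle':55,'lever_tip':130,'lever_pivot':77,'button_top':65,'machine':0}.items():
    for r in ctrl.place_of('wrist',q)[:2]:
        u,v=r['uv']
        print(q,round(r['conf'],2),np.round([u,v]),atz(c,T,r['uv'],z).round(1),P[int(np.clip(v,0,419)),int(np.clip(u,0,559))].round(1))
# height-slice centroids
def sl(n,lo,hi,x,y,r):
    m=(P[...,2]>lo)&(P[...,2]<hi)&(np.hypot(P[...,0]-x,P[...,1]-y)<r)
    q=P[m]; 
    if len(q)>5:
        (a,b),rr=cv2.minEnclosingCircle(q[:,:2].astype(np.float32)); print(n,len(q),q.mean(0).round(1),'circ',round(a,1),round(b,1),round(rr,1), cv2.minAreaRect(q[:,:2].astype(np.float32)))
sl('pad',172,185,585,335,50); sl('flange',118,128,585,335,50); sl('nose',108,117,588,215,45);sl('dogs',118,126,588,215,45); sl('button',60,90,452,365,40); sl('ball',125,165,410,237,40)
m=(P[...,2]>50)&(P[...,2]<60)&(d>0); print('deck',m.sum(),P[m].mean(0),cv2.minAreaRect(P[m][:,:2].astype(np.float32)))
E
```

```text
nose 0.85 [265. 248.] [594.5 212.3 113. ] [604.8 205.1  82.1]
arbor 0.75 [351. 203.] [586.5 335.7 111. ] [569.8 331.5 162.9]
arbor_grip 0.68 [354. 206.] [581.9 335.  142. ] [570.4 332.2 174.9]
arbor_grip 0.39 [124. 284.] [553.2  41.8 142. ] [584.3 -46.9  16.1]
stand 0.72 [345. 194.] [588.3 337.   55. ] [568.7 332.  124. ]
stand 0.69 [101. 233.] [492.4  -5.6  55. ] [495.2 -32.6  15.4]
spindle 0.7 [288. 171.] [524.3 278.2  55. ] [523.1 278.4  57.1]
spindle 0.59 [264. 233.] [592.6 207.9  55. ] [574.8 220.5 115. ]
lever_tip 0.61 [209.  95.] [403.3 239.4 130. ] [406.1 243.2 152.5]
lever_pivot 0.65 [229. 126.] [438.6 235.5  77. ] [438.8 237.6  91.2]
button_top 0.69 [ 74. 186.] [419.    6.2  65. ] [413.2 -27.6  14.8]
button_top 0.59 [328.  99.] [461.  362.9  65. ] [459.9 360.6  78.6]
machine 0.71 [293. 171.] [536.3 281.4   0. ] [527.1 284.1  58.1]
pad 696 [583.2 337.1 176.4] circ 584.6 337.3 16.4 ((584.4354248046875, 337.4001159667969), (31.966350555419922, 31.45542335510254), 66.59109497070312)
flange 677 [572.3 334.6 124.2] circ 584.7 337.4 30.8 ((581.0989990234375, 336.3917541503906), (53.31050491333008, 59.38069152832031), 19.5545597076416)
nose 669 [593.  214.8 113.9] circ 592.0 215.2 31.7 ((593.1349487304688, 214.24758911132812), (52.299171447753906, 52.5092658996582), 73.69438934326172)
dogs 183 [592.2 214.5 123.2] circ 593.2 214.1 32.2 ((593.2667846679688, 214.0845184326172), (64.19249725341797, 12.521686553955078), 29.78418731689453)
button 1180 [456.2 358.6  72.6] circ 449.0 369.4 36.3 ((455.3961486816406, 364.096923828125), (62.69154739379883, 54.78105545043945), 48.094356536865234)
ball 516 [407.6 241.1 148.4] circ 407.2 240.1 13.0 ((406.7262268066406, 240.36184692382812), (24.218334197998047, 24.33106803894043), 19.72148323059082)
deck 36949 [525.47098876 284.32154695  57.52166238] ((633.9215087890625, 255.3709716796875), (290.590576171875, 547.2976684570312), 77.77555084228516)
```

View pics/w1.png

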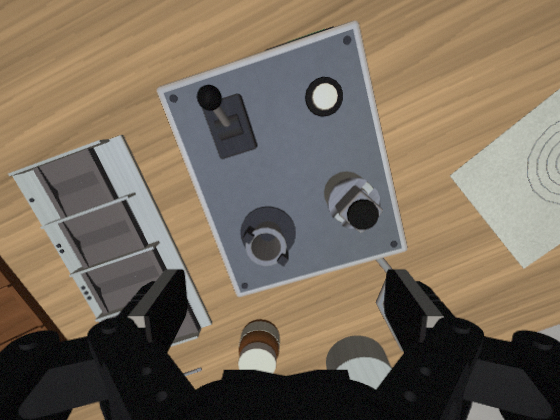

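The wrist view shows the spindle at (266,247) with its dark dogs near (250,258) and (281,259), the arbor at (360,210), the button at (324,97), and the lever ball at (209,97). I still need the dog and notch angles.

```bash
cat > ang.py <<'E'
from h import *
import sys
c,T,im,d=shot('wrist',sys.argv[1]+'.png'); P=cloud(c,T,d)
np.save('P.npy',P); np.save('im.npy',im)
def pca(q):
    q=q-q.mean(0); w,v=np.linalg.eigh(q.T@q); return np.degrees(np.arctan2(v[1,1],v[0,1])),np.sqrt(w/len(q))
def sel(lo,hi,x,y,r): return P[(P[...,2]>lo)&(P[...,2]<hi)&(np.hypot(P[...,0]-x,P[...,1]-y)<r)][:,:2]
D=sel(119,127,593,214.3,40)
print('dogs',len(D),pca(D),D.mean(0))
F=sel(119,128,584.6,337.3,33); r=F-[584.6,337.3]; a=np.degrees(np.arctan2(r[:,1],r[:,0])); rr=np.hypot(*r.T)
h,_=np.histogram(a[(rr>22)],36,(-180,180)); print('flange r>22 hist',list(zip(range(-175,180,10),h)))
C=np.round([[584.6,337.3,178],[593,214,113]]) 
iT=np.linalg.inv(T)
cr=[]
for p in C:
    q=iT[:3,:3]@p+iT[:3,3]; u=int(c['fx']*q[0]/q[2]+c['cx']); v=int(c['fy']*q[1]/q[2]+c['cy']); print(u,v)
    k=im[max(0,v-60):v+60,max(0,u-60):u+60]; cr.append(cv2.resize(k,(390,390),interpolation=cv2.INTER_CUBIC))
cv2.imwrite('pics/'+sys.argv[1]+'c.png',np.hstack(cr)[:,:,::-1])
B=(P[...,2]>55)&(P[...,2]<61)
E
python3 ang.py w2
```

```text
dogs 174 (np.float64(-150.0629046335586), array([ 3.62370204, 26.49767124])) [591.96472087 214.20369972]
flange r>22 hist [(-175, np.int64(31)), (-165, np.int64(31)), (-155, np.int64(29)), (-145, np.int64(30)), (-135, np.int64(31)), (-125, np.int64(29)), (-115, np.int64(25)), (-105, np.int64(25)), (-95, np.int64(24)), (-85, np.int64(18)), (-75, np.int64(1)), (-65, np.int64(0)), (-55, np.int64(0)), (-45, np.int64(25)), (-35, np.int64(16)), (-25, np.int64(4)), (-15, np.int64(0)), (-5, np.int64(0)), (5, np.int64(0)), (15, np.int64(0)), (25, np.int64(0)), (35, np.int64(0)), (45, np.int64(0)), (55, np.int64(1)), (65, np.int64(14)), (75, np.int64(22)), (85, np.int64(29)), (95, np.int64(30)), (105, np.int64(0)), (115, np.int64(0)), (125, np.int64(1)), (135, np.int64(21)), (145, np.int64(31)), (155, np.int64(26)), (165, np.int64(30)), (175, np.int64(31))]
363 217
265 246
```

View pics/w2c.png

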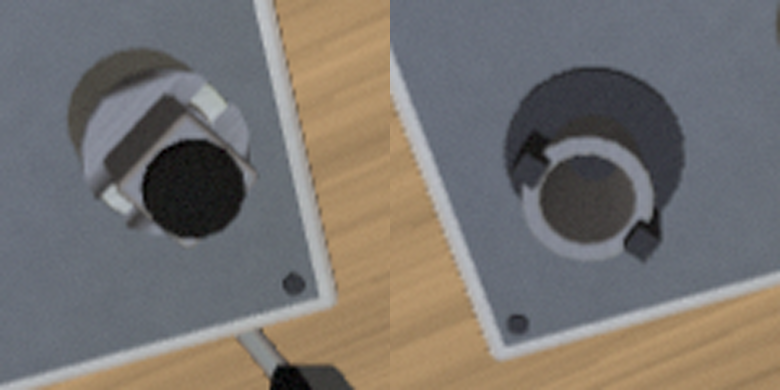

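Emit:
send_rows(targets=[{"offset": [3,3,-2],"spin": 0.93},{"offset": [3,3,-4],"spin": 0.93},{"offset": [3,3,-6],"spin": 0.93},{"offset": [3,3,-9],"spin": 0.93},{"offset": [3,3,-9],"spin": 0.93},{"offset": [3,3,-9],"spin": 0.93},{"offset": [3,3,-9],"spin": 0.93},{"offset": [3,3,-9],"spin": 0.93}])

```text
time_s: 3.5
eef_pos: [552.1, 305.7, 281.2]
ee_rot: [-0.0, -0.247, 0.969, -0.0]
force: [0.1, 0.5, 0.1]
grip_width: 0.996
grip_force: 0.0
```

```bash
python3 - <<'E'
from h import *
s=ctrl.sense(); print(s['eef_pos'],s['ee_rot'],s['joints'])
exec(open('ang.py').read().replace('sys.argv[1]',"'w3'"))
for n,z0,z1,x,y,r in [('pad',172,185,585,337,40),('flange',118,128,585,337,36),('ball',130,170,407,240,30),('dogs',119,127,593,214,40)]:
    q=sel(z0,z1,x,y,r)
    if len(q)>5: print(n,len(q),cv2.minEnclosingCircle(q.astype(np.float32)))
np.save('F.npy',F)
# notch-edge fit: score axis angle by points falling inside notch
best=[]
for A in range(0,180):
    ca,sa=np.cos(np.radians(A)),np.sin(np.radians(A)); x=r@[ca,sa]if 0 else (F-[584.6,337.3])@np.array([ca,sa]); y=(F-[584.6,337.3])@np.array([-sa,ca])
    best.append(((abs(y)<7.5)&(abs(x)>20.5)).sum())
print([(i,b) for i,b in enumerate(best) if b<=min(best)+3])
E
```

```text
[552.05720342 305.73859877 281.17545859] [-1.12186064e-04 -2.47241923e-01  9.68953775e-01 -2.36721546e-05] [ 3.20430785e-01  5.33491894e-01  1.04670132e+00 -3.14006221e-05
  1.56162659e+00 -1.75003079e+00]
dogs 351 (np.float64(-150.3414052713891), array([ 3.57403915, 26.93136748])) [590.56293387 213.3469078 ]
flange r>22 hist [(-175, np.int64(47)), (-165, np.int64(51)), (-155, np.int64(50)), (-145, np.int64(51)), (-135, np.int64(49)), (-125, np.int64(49)), (-115, np.int64(46)), (-105, np.int64(42)), (-95, np.int64(43)), (-85, np.int64(34)), (-75, np.int64(0)), (-65, np.int64(0)), (-55, np.int64(0)), (-45, np.int64(43)), (-35, np.int64(37)), (-25, np.int64(37)), (-15, np.int64(14)), (-5, np.int64(0)), (5, np.int64(0)), (15, np.int64(0)), (25, np.int64(0)), (35, np.int64(0)), (45, np.int64(0)), (55, np.int64(0)), (65, np.int64(0)), (75, np.int64(3)), (85, np.int64(19)), (95, np.int64(35)), (105, np.int64(0)), (115, np.int64(0)), (125, np.int64(1)), (135, np.int64(34)), (145, np.int64(40)), (155, np.int64(41)), (165, np.int64(46)), (175, np.int64(49))]
300 265
180 186
pad 1116 ((584.3760986328125, 337.8731384277344), 16.516496658325195)
flange 1045 ((584.380859375, 337.8294372558594), 31.148672103881836)
ball 304 ((411.48828125, 243.1019287109375), 11.157975196838379)
dogs 351 ((592.7255249023438, 213.58372497558594), 32.523651123046875)
[(114, np.int64(2)), (115, np.int64(1))]
```

View pics/w3c.png

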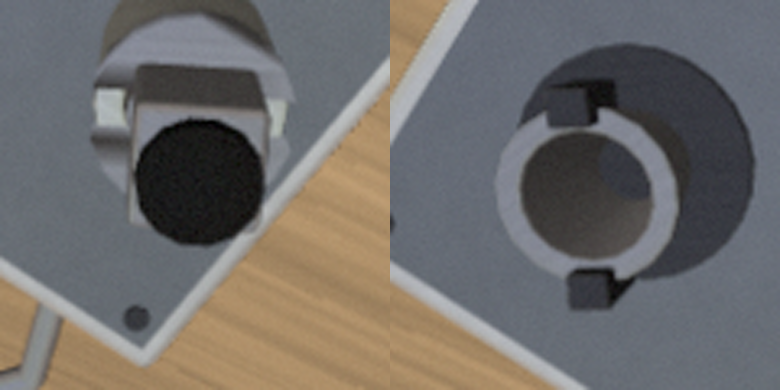

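Emit:
send_rows(targets=[{"offset": [3.23,3.21,0],"spin": -0.04},{"offset": [3.23,3.21,-2],"spin": -0.04},{"offset": [3.23,3.21,-5],"spin": -0.04},{"offset": [3.23,3.21,-8],"spin": -0.04},{"offset": [3.23,3.21,-11],"spin": -0.04},{"offset": [3.23,3.21,-14],"spin": -0.04},{"offset": [3.23,3.21,-15.2],"spin": -0.04},{"offset": [3.23,3.21,-15.2],"spin": -0.04}])

```text
time_s: 4.22
eef_pos: [583.2, 337.4, 126.3]
ee_rot: [-0.003, -0.224, 0.975, -0.0]
force: [-1.7, -0.8, 1.2]
grip_width: 0.999
grip_force: 0.0
```

Emit:
send_rows(targets=[{"offset": [0,0,0],"spin": 0},{"offset": [0,0,0],"spin": 0},{"offset": [0,0,0],"spin": 0},{"offset": [0,0,0],"spin": 0},{"offset": [0,0,0],"spin": 0},{"offset": [0,0,0],"spin": 0},{"offset": [0,0,0],"spin": 0},{"offset": [0,0,0],"spin": 0}], grip=0, squeeze=50)

```text
time_s: 4.88
eef_pos: [584.9, 338.2, 131.0]
ee_rot: [0.001, -0.225, 0.974, 0.0]
force: [-1.4, 0.4, 6.1]
grip_width: 0.414
grip_force: 51.0
```

Emit:
send_rows(targets=[{"offset": [0,0,0],"spin": 0},{"offset": [0,0,0],"spin": 0},{"offset": [0,0,1],"spin": 0},{"offset": [0,0,2],"spin": 0},{"offset": [0,0,2],"spin": 0}])

```text
time_s: 5.3
eef_pos: [585.2, 338.0, 151.9]
ee_rot: [0.002, -0.225, 0.974, 0.0]
force: [0.9, -1.2, -2.7]
grip_width: 0.413
grip_force: 50.4
```

Emit:
send_rows(targets=[{"offset": [0,0,3],"spin": 0},{"offset": [0,0,6],"spin": 0},{"offset": [0,0,9],"spin": 0},{"offset": [0,0,9],"spin": 0},{"offset": [0,0,9],"spin": 0},{"offset": [0,0,9],"spin": 0}])

```text
time_s: 5.8
eef_pos: [583.9, 337.6, 237.4]
ee_rot: [-0.001, -0.225, 0.974, -0.0]
force: [1.0, 0.7, -4.8]
grip_width: 0.412
grip_force: 51.4
```

```bash
python3 - <<'E'
from h import *
c,T,im,d=shot('wrist','w4.png'); s=ctrl.sense(); print(s['eef_pos'],s['ee_rot'],s['force'],s['grip_width'])
E
```

```text
[583.80863136 337.53184132 236.92100006] [-1.94556231e-03 -2.24621545e-01  9.74444104e-01 -2.54010337e-04] [ 0.74772219  0.55771045 -4.72154945] 0.41251431654910886
```

View pics/w4.png

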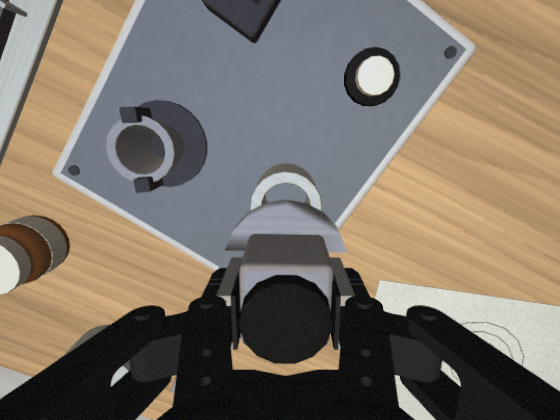

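The arbor is held squarely, the stand is empty, and the spindle shows at (140,150) with its dogs. Next I swing it across and turn it.

Emit:
send_rows(targets=[{"offset": [0.1,-1.5,0],"spin": -0.12},{"offset": [0.2,-3,0],"spin": -0.24},{"offset": [0.3,-4.5,0],"spin": -0.36},{"offset": [0.4,-6,0],"spin": -0.48},{"offset": [0.5,-7.5,0],"spin": -0.6},{"offset": [0.6,-9,0],"spin": -0.72},{"offset": [0.7,-10.5,0],"spin": -0.84},{"offset": [0.9,-12.4,0],"spin": -0.96}])

```text
time_s: 6.52
eef_pos: [592.7, 213.5, 237.3]
ee_rot: [-0.002, 0.253, 0.967, -0.001]
force: [-0.3, 0.3, -2.8]
grip_width: 0.416
grip_force: 51.2
```

Emit:
send_rows(targets=[{"offset": [0,0,0],"spin": -0.12},{"offset": [0,0,0],"spin": -0.24},{"offset": [0,0,0],"spin": -0.36},{"offset": [0,0,0],"spin": -0.48},{"offset": [0,0,0],"spin": -0.544},{"offset": [0,0,0],"spin": -0.544},{"offset": [0,0,0],"spin": -0.544}])

```text
time_s: 7.1
eef_pos: [593.0, 213.7, 237.9]
ee_rot: [-0.001, 0.501, 0.866, -0.001]
force: [-1.1, 0.7, -3.6]
grip_width: 0.416
grip_force: 51.2
```

```bash
python3 - <<'E'
from h import *
s=ctrl.sense(); print(s['eef_pos'],s['force']); q=s['ee_rot']; print(np.degrees(np.arctan2(2*q[2]**2-1,2*q[1]*q[2])))
E
```

```text
[593.03046103 213.74533283 237.91624459] [-1.0609357   0.72495601 -3.60929957]
29.921183321574908
```

Emit:
send_rows(targets=[{"offset": [0,0,-3],"spin": 0},{"offset": [0,0,-6],"spin": 0},{"offset": [0,0,-8],"spin": 0},{"offset": [0,0,-9],"spin": 0},{"offset": [0,0,-9],"spin": 0},{"offset": [0,0,-9],"spin": 0}])

```text
time_s: 7.6
eef_pos: [593.7, 213.8, 149.9]
ee_rot: [0.0, 0.501, 0.865, 0.0]
force: [0.3, 0.0, -4.3]
grip_width: 0.413
grip_force: 51.2
```

Emit:
send_rows(targets=[{"offset": [0,0,-0.3],"spin": 0},{"offset": [0,0,-0.6],"spin": 0},{"offset": [0,0,-0.9],"spin": 0},{"offset": [0,0,-0.9],"spin": 0}])

```text
time_s: 7.93
eef_pos: [593.3, 213.8, 140.1]
ee_rot: [-0.0, 0.501, 0.865, -0.0]
force: [-0.3, 0.5, -3.6]
grip_width: 0.41
grip_force: 51.3
```

Emit:
send_rows(targets=[{"offset": [0,0,-0.2],"spin": 0},{"offset": [0,0,-0.4],"spin": 0},{"offset": [0,0,-0.5],"spin": 0},{"offset": [0,0,-0.5],"spin": 0}])

```text
time_s: 8.27
eef_pos: [593.3, 213.8, 135.0]
ee_rot: [-0.0, 0.502, 0.865, -0.0]
force: [-0.7, -0.2, -3.6]
grip_width: 0.412
grip_force: 51.3
```

Emit:
send_rows(targets=[{"offset": [0,0,-0.1],"spin": 0},{"offset": [0,0,-0.2],"spin": 0},{"offset": [0,0,-0.3],"spin": 0},{"offset": [0,0,-0.3],"spin": 0}])

```text
time_s: 8.6
eef_pos: [593.5, 213.9, 133.1]
ee_rot: [0.0, 0.502, 0.865, 0.0]
force: [-3.2, 0.4, 3.4]
grip_width: 0.413
grip_force: 52.1
```

Emit:
send_rows(targets=[{"offset": [0,0,-0.1],"spin": 0},{"offset": [0,0,-0.2],"spin": 0},{"offset": [0,0,-0.2],"spin": 0}])

```text
time_s: 8.85
eef_pos: [593.5, 213.9, 133.0]
ee_rot: [0.001, 0.501, 0.865, 0.0]
force: [-8.5, -0.7, 15.6]
grip_width: 0.411
grip_force: 53.9
```

Emit:
send_rows(targets=[{"offset": [0,0,0.2],"spin": 0},{"offset": [0,0,0.2],"spin": 0},{"offset": [0,0,0.2],"spin": 0},{"offset": [0,0,0.2],"spin": 0},{"offset": [0,0,0.2],"spin": 0},{"offset": [0,0,0.2],"spin": 0}], grip=1)

```text
time_s: 9.35
eef_pos: [593.4, 213.8, 132.1]
ee_rot: [-0.0, 0.502, 0.865, -0.0]
force: [0.6, -0.7, 0.3]
grip_width: 0.999
grip_force: 0.0
```

Emit:
send_rows(targets=[{"offset": [0,0,2],"spin": 0},{"offset": [0,0,5],"spin": 0},{"offset": [0,0,9],"spin": 0},{"offset": [-3,0,13],"spin": 0},{"offset": [-7,0,17],"spin": 0},{"offset": [-10,2,21],"spin": 0},{"offset": [-10,2,21],"spin": 0},{"offset": [-10,2,21],"spin": 0}])

```text
time_s: 10.02
eef_pos: [491.7, 235.6, 348.8]
ee_rot: [0.003, 0.5, 0.866, 0.004]
force: [0.5, 0.3, 0.3]
grip_width: 1.0
grip_force: 0.0
```

```bash
python3 - <<'E'
from h import *
c,T,im,d=shot('wrist','w5.png'); P=cloud(c,T,d)
print(ctrl.sense()['eef_pos'])
def sel(lo,hi,x,y,r): return P[(P[...,2]>lo)&(P[...,2]<hi)&(np.hypot(P[...,0]-x,P[...,1]-y)<r)]
for n,a in {'pad':(172,190,593,214,40),'flange':(115,130,593,214,40),'ball':(130,160,407,240,30),'button':(63,90,455,363,17)}.items():
    q=sel(*a); 
    if len(q)>5: print(n,len(q),np.median(q,0).round(1),q[:,2].max(),cv2.minEnclosingCircle(q[:,:2].astype(np.float32)))
c,T,im,d=shot('top'); P=cloud(c,T,d)
m=((P[...,2]>48)&(P[...,2]<64)&(P[...,1]>110)&(P[...,0]<720)&(P[...,0]>340)).astype(np.uint8)
m=cv2.morphologyEx(m,cv2.MORPH_OPEN,np.ones((3,3)))
q=P[m>0][:,:2].astype(np.float32); print('deck',cv2.minAreaRect(q))
m=((P[...,2]>6)&(P[...,2]<45)&(P[...,1]>-150)&(P[...,1]<95)&(P[...,0]<740)&(P[...,0]>340)).astype(np.uint8)
m=cv2.morphologyEx(m,cv2.MORPH_OPEN,np.ones((3,3)))
print('rack',cv2.minAreaRect(P[m>0][:,:2].astype(np.float32)))
m=((P[...,2]>4)&(P[...,2]<45)&(P[...,1]>-385)&(P[...,1]<-170)&(P[...,0]<740)&(P[...,0]>320)).astype(np.uint8)
m=cv2.morphologyEx(m,cv2.MORPH_OPEN,np.ones((3,3)))
print('tray',cv2.minAreaRect(P[m>0][:,:2].astype(np.float32)))
m=(im.min(2)>120)&(P[...,2]>22)&(P[...,2]<45)&(P[...,1]>-385)&(P[...,1]<-170)&(P[...,0]<740)
n,l,st,ce=cv2.connectedComponentsWithStats(m.astype(np.uint8))
for i in range(1,n):
    if st[i,4]>20: q=P[l==i]; print('rod',st[i,4],q.mean(0).round(1),cv2.minAreaRect(q[:,:2].astype(np.float32)))
E
```

```text
[492.7740818  234.75243406 345.58250922]
pad 754 [591.1 214.9 178.8] 182.91657823794668 ((593.8230590820312, 213.62522888183594), 16.784442901611328)
flange 892 [577.8 225.8 126.3] 129.787646177579 ((592.8410034179688, 213.46249389648438), 32.02753448486328)
ball 535 [407.5 242.  149.3] 154.37053912160235 ((406.4165344238281, 240.73150634765625), 13.136263847351074)
button 710 [454.8 362.1  78. ] 81.00614901551228 ((454.9472961425781, 362.97900390625), 16.970596313476562)
deck ((532.5006103515625, 280.44195556640625), (271.5351257324219, 319.93115234375), 82.26290893554688)
rack ((540.6729736328125, -27.207778930664062), (180.27720642089844, 341.0078430175781), 84.17947387695312)
tray ((539.6729736328125, -286.9801940917969), (170.29336547851562, 399.936767578125), 89.78034210205078)
rod 214 [ 634.5 -276.2   29.3] ((634.416015625, -276.2197570800781), (108.71589660644531, 23.625957489013672), 89.93241882324219)
rod 193 [ 467.6 -275.5   29.5] ((467.89959716796875, -275.748046875), (23.388717651367188, 93.53705596923828), 1.6467509269714355)
rod 127 [ 383.4 -288.1   29.6] ((384.11517333984375, -287.4126281738281), (23.257360458374023, 58.603302001953125), 0.5859288573265076)
```

View pics/w5.png

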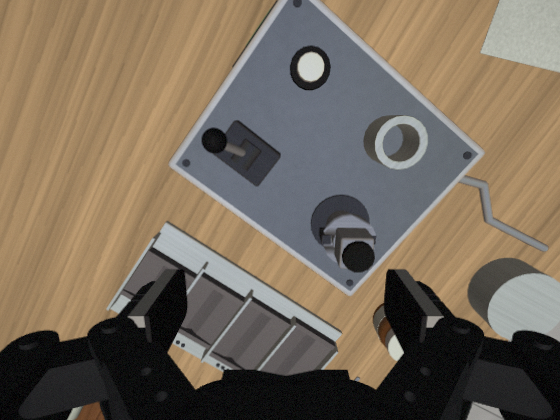

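The arbor sits home: pad top about 180, flange top 125. The lever ball is at pixel (214,141) and the sleeve is empty. Now the lever, pushed from behind with shut fingers.

Emit:
send_rows(targets=[{"offset": [-4,0.4,0],"spin": -0.12},{"offset": [-8,0.8,0],"spin": -0.24},{"offset": [-13.1,1.3,0],"spin": -0.36},{"offset": [-13.1,1.3,-2],"spin": -0.48},{"offset": [-13.1,1.3,-5],"spin": -0.6},{"offset": [-13.1,1.3,-8],"spin": -0.66},{"offset": [-13.1,1.3,-11],"spin": -0.66},{"offset": [-13.1,1.3,-11],"spin": -0.66}], grip=0)

```text
time_s: 10.78
eef_pos: [360.3, 245.6, 226.4]
ee_rot: [-0.002, 0.755, 0.656, -0.005]
force: [0.5, -0.5, -1.2]
grip_width: -0.003
grip_force: 0.0
```

Emit:
send_rows(targets=[{"offset": [0,0,-3],"spin": 0},{"offset": [0,0,-6],"spin": 0},{"offset": [0,0,-9],"spin": 0},{"offset": [0,0,-10.7],"spin": 0},{"offset": [0,0,-10.7],"spin": 0},{"offset": [0,0,-10.7],"spin": 0}])

```text
time_s: 11.28
eef_pos: [363.0, 246.7, 125.8]
ee_rot: [-0.0, 0.755, 0.656, -0.0]
force: [-0.0, 0.3, -0.4]
grip_width: -0.002
grip_force: 0.0
```

Emit:
send_rows(targets=[{"offset": [1.2,-0.16,0],"spin": 0},{"offset": [2.2,-0.3,0],"spin": 0},{"offset": [3.2,-0.43,0],"spin": 0},{"offset": [4.2,-0.57,0],"spin": 0},{"offset": [5.2,-0.7,0],"spin": 0},{"offset": [6.2,-0.84,0],"spin": 0},{"offset": [7.2,-0.97,0],"spin": 0},{"offset": [7.2,-0.97,0],"spin": 0}])

```text
time_s: 11.95
eef_pos: [436.3, 236.7, 125.2]
ee_rot: [0.0, 0.755, 0.656, 0.0]
force: [-0.5, -0.8, -0.4]
grip_width: 0.002
grip_force: 0.0
```

Emit:
send_rows(targets=[{"offset": [0.4,-0.05,0],"spin": 0},{"offset": [0.8,-0.1,0],"spin": 0},{"offset": [0.8,-0.1,0],"spin": 0}])

```text
time_s: 12.2
eef_pos: [442.8, 236.1, 125.2]
ee_rot: [0.0, 0.755, 0.656, 0.0]
force: [-0.2, -0.1, 0.1]
grip_width: -0.002
grip_force: 0.0
```

```bash
python3 - <<'E'
from h import *
for n in ('wrist','top'):
    c,T,im,d=shot(n,n+'6.png'); P=cloud(c,T,d)
    m=(P[...,2]>128)&(P[...,2]<170)&(im.max(2)<60)&(P[...,0]>380)&(P[...,0]<500)&(P[...,1]>205)&(P[...,1]<265)
    q=P[m]; print(n,len(q), q.mean(0) if len(q) else '', [ (atz(c,T,r['uv'],138.4).round(1),round(r['conf'],2)) for r in ctrl.place_of(n,'lever_tip')[:2]])
E
```

```text
wrist 4302 [457.28403535 239.8229223  151.66460881] [(array([469.9, 230.4, 138.4]), 0.75), (array([454.9, 341.7, 138.4]), 0.21)]
top 0  [(array([ 366.3, -271.3,  138.4]), 0.52)]
```

View pics/wrist6.png

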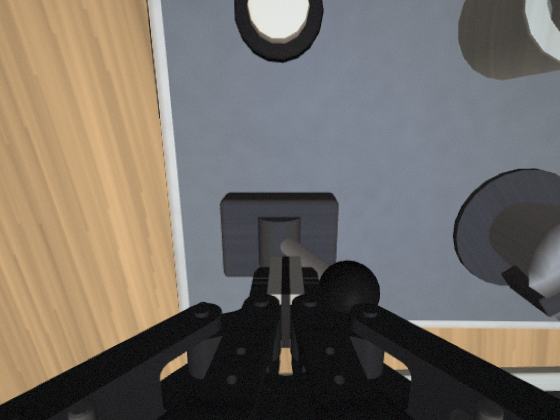

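The lever is over, with the ball at (350,290). I push a little further to meet the stop.

Emit:
send_rows(targets=[{"offset": [0.4,-0.05,0],"spin": 0},{"offset": [0.8,-0.1,0],"spin": 0},{"offset": [0.8,-0.1,0],"spin": 0}])

```text
time_s: 12.65
eef_pos: [447.0, 235.6, 125.0]
ee_rot: [-0.003, 0.755, 0.656, -0.004]
force: [-20.4, 1.8, 11.7]
grip_width: 0.001
grip_force: 10.5
```

Emit:
send_rows(targets=[{"offset": [0.3,-0.04,0],"spin": 0},{"offset": [0.5,-0.06,0],"spin": 0},{"offset": [0.5,-0.06,0],"spin": 0}])

```text
time_s: 12.9
eef_pos: [447.7, 235.5, 124.8]
ee_rot: [-0.006, 0.754, 0.656, -0.008]
force: [-43.8, 4.0, 25.6]
grip_width: -0.003
grip_force: 22.3
```

Emit:
send_rows(targets=[{"offset": [-1.5,0.1,0],"spin": 0},{"offset": [-4,0.3,0],"spin": 0},{"offset": [-4,0.3,3],"spin": 0},{"offset": [-4,0.3,7],"spin": 0},{"offset": [-4,0.3,11],"spin": 0},{"offset": [-4,0.3,15],"spin": 0},{"offset": [-4,0.3,19],"spin": 0},{"offset": [-4,0.3,21],"spin": 0}])

```text
time_s: 13.57
eef_pos: [416.1, 237.7, 340.4]
ee_rot: [0.002, 0.755, 0.656, 0.003]
force: [-0.2, -0.3, 0.3]
grip_width: 0.001
grip_force: 0.0
```

Emit:
send_rows(targets=[{"offset": [1,-4,0],"spin": 0},{"offset": [2,-8,0],"spin": 0},{"offset": [3,-12,0],"spin": 0},{"offset": [4,-16,0],"spin": 0},{"offset": [5,-20,0],"spin": 0},{"offset": [6,-24,0],"spin": 0},{"offset": [7,-28,0],"spin": 0},{"offset": [8,-31,0],"spin": 0}], grip=1)

```text
time_s: 14.23
eef_pos: [495.6, -75.7, 335.4]
ee_rot: [0.0, 0.755, 0.655, -0.0]
force: [0.7, 0.7, 0.6]
grip_width: 1.0
grip_force: 0.0
```

Emit:
send_rows(targets=[{"offset": [0,-4,0],"spin": 0.07},{"offset": [0,-8,0],"spin": 0.14},{"offset": [0,-12,0],"spin": 0.14},{"offset": [0,-14,0],"spin": 0.14},{"offset": [0,-14,0],"spin": 0.14},{"offset": [0,-14,0],"spin": 0.14}])

```text
time_s: 14.73
eef_pos: [495.3, -213.2, 335.0]
ee_rot: [-0.0, 0.708, 0.707, 0.0]
force: [0.3, 0.2, 0.1]
grip_width: 1.002
grip_force: 0.0
```

```bash
cat > rods.py <<'E'
from h import *
import sys
c,T,im,d=shot('wrist',sys.argv[1]+'.png'); P=cloud(c,T,d)
s=ctrl.sense(); q=s['ee_rot']; print(s['time_s'],s['eef_pos'].round(1),'tooly',np.degrees(np.arctan2(2*q[2]**2-1,2*q[1]*q[2])).round(2))
hsv=cv2.cvtColor(im,cv2.COLOR_RGB2HSV)
m=(hsv[...,1]<50)&(hsv[...,2]>110)&(P[...,2]>20)&(P[...,2]<48)
m=cv2.morphologyEx(m.astype(np.uint8),cv2.MORPH_OPEN,np.ones((3,3)))
n,l,st,ce=cv2.connectedComponentsWithStats(m)
for i in range(1,n):
    if st[i,4]>150:
        p=P[l==i]; r=cv2.minAreaRect(p[:,:2].astype(np.float32)); print(st[i,4],ce[i].round(),p.mean(0).round(1),'zmax',np.percentile(p[:,2],98).round(1),np.round(r[0],1),np.round(r[1],1),round(r[2],1))
E
python3 rods.py w7
```

```text
14.7833 [ 495.5 -212.2  335.3] tooly -0.01
242 [177.  32.] [368.1 -48.8  37.4] zmax 39.2 [368.1 -49.4] [68.6  5.1] 85.6
306 [248.  36.] [451.8 -52.2  36.7] zmax 38.9 [450.8 -53.1] [78.   6.4] 85.2
301 [320.  39.] [536.4 -55.4  36.3] zmax 39.3 [536.7 -57.6] [85.5  5.6] 84.6
253 [392.  33.] [621.6 -49.1  36.5] zmax 39.1 [623.6 -48.1] [71.8  9.1] 84.8
196 [456.  66.] [701.9 -85.3  37.4] zmax 39.4 [702.1 -85.5] [61.5  5.3] 83.3
1356 [384. 217.] [ 633.4 -278.1   30.7] zmax 33.9 [ 634.8 -279.5] [ 25.3 114.7] 0.5
1166 [265. 216.] [ 467.5 -276.5   30.5] zmax 33.9 [ 466.8 -278.7] [95.8 25.4] 89.6
725 [207. 225.] [ 385.2 -290.    30.5] zmax 34.1 [ 383.7 -291.4] [26.  59.6] 0.7
```

View pics/w7.png

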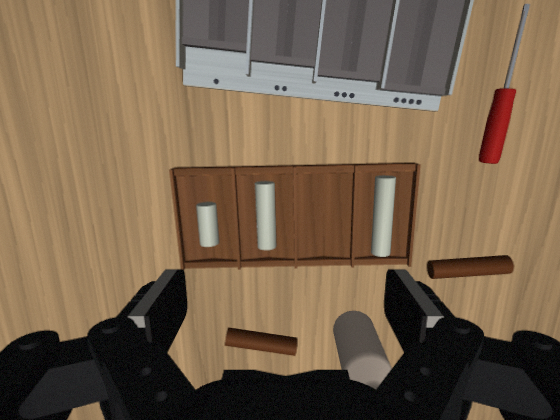

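The tray holds rods of about 60 mm (207,225), 96 mm (265,216) and 114 mm (384,217), so rod1, rod3 and rod4 are present and rod2 is absent. The studs run 1 to 4 from left to right. Now I look at the rack squarely.

Emit:
send_rows(targets=[{"offset": [0,4,0],"spin": 0},{"offset": [0,8,0],"spin": 0},{"offset": [0,12,0],"spin": 0},{"offset": [0,16,0],"spin": 0},{"offset": [0,20,0],"spin": 0},{"offset": [0,24,0],"spin": 0},{"offset": [0,24,0],"spin": 0},{"offset": [0,24,0],"spin": 0}])

```text
time_s: 15.45
eef_pos: [494.9, 30.4, 335.9]
ee_rot: [0.0, 0.705, 0.709, 0.0]
force: [-0.2, -0.4, 0.3]
grip_width: 1.002
grip_force: 0.0
```

```bash
python3 - <<'E'
from h import *
c,T,im,d=shot('wrist','w8.png'); P=cloud(c,T,d); print(ctrl.sense()['eef_pos'])
box=(P[...,0]>330)&(P[...,0]<740)&(P[...,1]>-150)&(P[...,1]<100)
m=((P[...,2]>32)&(P[...,2]<45)&box).astype(np.uint8)
n,l,st,ce=cv2.connectedComponentsWithStats(m)
for i in range(1,n):
    if st[i,4]>100: 
        p=P[l==i][:,:2].astype(np.float32); vx,vy,x0,y0=cv2.fitLine(p,cv2.DIST_HUBER,0,.01,.01).ravel(); print('part',st[i,4],p.mean(0),'ang',np.degrees(np.arctan2(vy,vx)).round(2),'y',p[:,1].min(),p[:,1].max(), 'x at y=-27',x0+vx/vy*(-27-y0))
for r in ctrl.place_of('wrist','pocket1')[:4]: print(np.round(r['uv']),atz(c,T,r['uv'],28).round(1),round(r['conf'],2))
m=((P[...,2]>6)&(P[...,2]<45)&box).astype(np.uint8); m=cv2.morphologyEx(m,cv2.MORPH_OPEN,np.ones((5,5)))
print(cv2.minAreaRect(P[m>0][:,:2].astype(np.float32)))
np.save('P8.npy',P)
# pocket floor profile (dark): end walls at z~25, along rack y
E
```

```text
[495.05898162  28.82597033 335.64576139]
part 432 [372.77325  -11.314097] ang 85.01 y -84.04318 57.53081 x at y=-27 371.62906
part 317 [456.15363  -19.126316] ang 84.4 y -92.999344 48.207787 x at y=-27 455.4244
part 339 [539.178    -28.124962] ang 84.48 y -102.070244 39.79202 x at y=-27 539.2626
part 416 [622.2151  -35.62591] ang 84.52 y -108.676544 32.930603 x at y=-27 622.7745
part 532 [705.421    -45.340557] ang 84.0 y -117.52506 24.503576 x at y=-27 706.98224
[406. 224.] [667.8 -44.9  28. ] 0.92
[344. 221.] [578.7 -40.4  28. ] 0.82
[289. 210.] [501.  -25.3  28. ] 0.78
[227. 207.] [414.3 -21.6  28. ] 0.61
((538.94873046875, -30.173385620117188), (181.57119750976562, 341.3280029296875), 84.51312255859375)
```

View pics/w8.png

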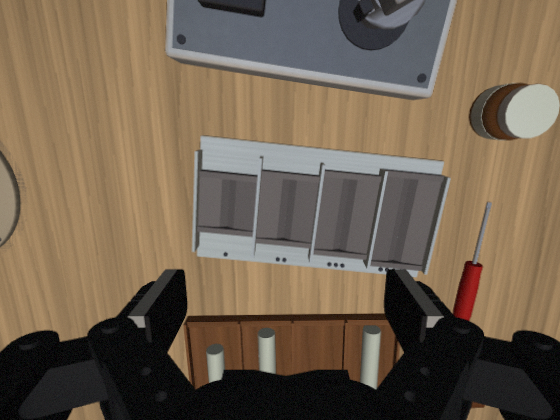

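The rack has its four dark pockets at pixel columns 227, 289, 345 and 406, and its yaw is −5.5°. Next I measure how far each pocket runs along y.

```bash
python3 - <<'E'
import numpy as np
P=np.load('P8.npy'); a=np.radians(-5.5); ex=np.array([np.cos(a),np.sin(a)]); ey=np.array([-np.sin(a),np.cos(a)])
r=P[...,:2]-[539.1,-29]; x=r@ex; y=r@ey
for i,xc in enumerate((-126,-42,42,126)):
    for lab,m in (('groove',abs(x-xc)<4),('shelf',(abs(x-xc)>14)&(abs(x-xc)<30))):
        print(i+1,lab,[(int(b),round(float(np.median(P[m&(abs(y-b)<1.5)][:,2])),1)) for b in range(-92,93,4) if (m&(abs(y-b)<1.5)).sum()>3])
    m=(abs(y)<25)
    print('  V',[(int(b),round(float(np.median(P[m&(abs(x-xc-b)<1.5)][:,2])),1)) for b in range(-20,21,3)])
# partitions x'
m=(P[...,2]>32)&(P[...,2]<42)&(abs(y)<60)
print([round(float(np.median(x[m&(abs(x-k)<10)])),1) for k in (-168,-84,0,84,168)])
m=(P[...,2]>6)&(P[...,2]<14)&(abs(x)<165); print('plate y',np.percentile(y[m&(abs(y)<100)],[.5,99.5]))
E
```

```text
1 groove [(-88, 12.5), (-84, 13.8), (-80, 12.8), (-76, 11.4), (-72, 12.3), (-68, 11.9), (-64, 11.8), (-60, 11.7), (-56, 11.8), (-52, 12.3), (-44, 26.9), (-40, 26.6), (-36, 15.5), (-32, 14.4), (-28, 14.7), (-24, 14.8), (-20, 14.3), (-16, 15.1), (-12, 14.7), (-8, 15.7), (-4, 15.0), (0, 15.0), (4, 15.3), (8, 15.2), (12, 15.0), (16, 14.9), (20, 15.0), (24, 14.8), (28, 15.3), (32, 15.0), (36, 26.9), (40, 27.7), (44, 11.4), (48, 12.0), (52, 11.7), (56, 11.6), (60, 402.9), (64, 11.7), (68, 11.2), (72, 11.5), (76, 11.5), (80, 11.4), (84, 11.4), (88, 11.0), (92, 1.5)]
1 shelf [(-92, 11.2), (-88, 12.0), (-84, 12.1), (-80, 11.8), (-76, 11.7), (-72, 11.8), (-68, 12.0), (-64, 11.9), (-60, 11.9), (-56, 11.7), (-52, 12.1), (-44, 27.1), (-40, 27.2), (-36, 21.9), (-32, 21.5), (-28, 21.6), (-24, 21.4), (-20, 21.3), (-16, 21.2), (-12, 21.4), (-8, 21.0), (-4, 21.3), (0, 21.4), (4, 21.1), (8, 21.2), (12, 21.1), (16, 21.3), (20, 21.0), (24, 21.6), (28, 21.0), (32, 21.3), (36, 28.2), (40, 404.2), (44, 403.7), (48, 403.6), (52, 403.8), (56, 401.5), (60, 399.1), (64, 395.5), (68, 11.5), (72, 11.4), (76, 11.4
[... 3567 characters left out ...]
.5), (-52, 21.6), (-48, 21.1), (-44, 21.8), (-40, 21.3), (-36, 21.7), (-32, 21.3), (-28, 21.5), (-24, 21.4), (-20, 21.4), (-16, 21.3), (-12, 21.1), (-8, 21.2), (-4, 21.1), (0, 21.1), (4, 21.5), (8, 21.3), (12, 21.4), (16, 21.6), (20, 21.9), (24, 21.6), (28, 21.6), (32, 21.4), (36, 21.4), (40, 21.1), (44, 21.2), (48, 21.0), (52, 21.2), (56, 20.9), (60, 20.8), (64, 26.5), (68, 26.8), (72, 11.4), (76, 11.5), (80, 11.4), (84, 11.5), (88, 10.1), (92, 1.3)]
  V [(-20, 21.1), (-17, 20.6), (-14, 20.0), (-11, 19.6), (-8, 18.4), (-5, 16.6), (-2, 14.7), (1, 14.7), (4, 16.1), (7, 18.2), (10, 19.5), (13, 19.9), (16, 20.4), (19, 21.0)]
[-167.0, -83.5, -0.0, 83.1, 166.8]
plate y [-90.72652419  89.26260786]
```

Emit:
send_rows(targets=[{"offset": [-1.5,-4,0],"spin": 0},{"offset": [-3,-8,0],"spin": 0},{"offset": [-4.5,-12,0],"spin": 0},{"offset": [-6,-16,0],"spin": 0},{"offset": [-8,-19,-2],"spin": 0},{"offset": [-10,-22,-5],"spin": 0},{"offset": [-11.1,-24.3,-8.5],"spin": 0},{"offset": [-11.1,-24.3,-8.5],"spin": 0}], grip=0.5)

```text
time_s: 16.22
eef_pos: [381.1, -217.7, 246.3]
ee_rot: [-0.003, 0.709, 0.705, -0.0]
force: [-0.2, 0.0, -0.6]
grip_width: 0.496
grip_force: 0.0
```

Emit:
send_rows(targets=[{"offset": [0,0,0],"spin": 0.01},{"offset": [0,0,0],"spin": 0.01},{"offset": [0,0,0],"spin": 0.01}])

```text
time_s: 16.47
eef_pos: [385.2, -215.4, 251.8]
ee_rot: [0.001, 0.703, 0.711, 0.0]
force: [0.7, 0.5, 0.0]
grip_width: 0.499
grip_force: 0.0
```

```bash
python3 rods.py w9
```

```text
16.5167 [ 385.3 -215.2  251.7] tooly 0.64
216 [267.  25.] [367.  -62.6  37.3] zmax 39.2 [367.  -62.7] [42.9  4. ] 84.2
299 [355.  29.] [451.2 -64.7  35.8] zmax 38.9 [452.  -65.2] [56.   7.8] 83.7
347 [443.  34.] [535.4 -69.1  36.1] zmax 39.0 [537.9 -69.3] [63.5 11.7] 84.9
377 [531.  39.] [619.4 -73.5  36.5] zmax 39.0 [623.5 -73.2] [72.4 16.5] 84.0
1959 [497. 237.] [ 631.  -277.    30.5] zmax 33.7 [ 633.1 -279. ] [ 22.8 113.9] 0.9
1445 [354. 230.] [ 465.9 -270.3   30.6] zmax 33.8 [ 466.6 -275.1] [25.3 89.3] 1.2
1032 [282. 245.] [ 383.5 -289.8   30.5] zmax 33.8 [ 383.4 -291. ] [25.4 59.7] 0.6
```

Emit:
send_rows(targets=[{"offset": [-0.1,-2.5,-3],"spin": 0},{"offset": [-0.1,-5,-6],"spin": 0},{"offset": [-0.1,-7.6,-9],"spin": 0},{"offset": [-0.1,-7.6,-12],"spin": 0},{"offset": [-0.1,-7.6,-15],"spin": 0},{"offset": [-0.1,-7.6,-18],"spin": 0},{"offset": [-0.1,-7.6,-20],"spin": 0},{"offset": [-0.1,-7.6,-20],"spin": 0}])

```text
time_s: 17.18
eef_pos: [383.1, -289.8, 47.8]
ee_rot: [-0.003, 0.703, 0.711, 0.0]
force: [-0.8, -0.7, -0.2]
grip_width: 0.501
grip_force: 0.0
```

Emit:
send_rows(targets=[{"offset": [0,0,0],"spin": 0},{"offset": [0,0,0],"spin": 0},{"offset": [0,0,0],"spin": 0}])

```text
time_s: 17.43
eef_pos: [384.4, -292.1, 52.1]
ee_rot: [0.002, 0.703, 0.711, -0.0]
force: [0.1, -0.3, -0.4]
grip_width: 0.5
grip_force: 0.0
```

Emit:
send_rows(targets=[{"offset": [-0.05,0,-1],"spin": 0},{"offset": [-0.05,0,-2],"spin": 0},{"offset": [-0.05,0,-3],"spin": 0},{"offset": [-0.05,0,-3.6],"spin": 0},{"offset": [-0.05,0,-4],"spin": 0},{"offset": [-0.05,0,-4],"spin": 0}])

```text
time_s: 17.93
eef_pos: [382.6, -291.1, 9.2]
ee_rot: [-0.001, 0.704, 0.711, 0.0]
force: [0.3, -0.3, 0.7]
grip_width: 0.499
grip_force: 0.0
```

Emit:
send_rows(targets=[{"offset": [0,0,0],"spin": 0},{"offset": [0,0,0],"spin": 0},{"offset": [0,0,0],"spin": 0},{"offset": [0,0,0],"spin": 0},{"offset": [0,0,0],"spin": 0},{"offset": [0,0,0],"spin": 0}], grip=0, squeeze=30)

```text
time_s: 18.43
eef_pos: [383.0, -291.6, 10.5]
ee_rot: [0.0, 0.704, 0.711, -0.0]
force: [0.6, 0.4, 0.9]
grip_width: 0.314
grip_force: 29.6
```

Emit:
send_rows(targets=[{"offset": [0,0,1.5],"spin": 0},{"offset": [0,0,4],"spin": 0},{"offset": [0,0,7],"spin": 0},{"offset": [0,2,10],"spin": -0.03},{"offset": [0.5,5.5,12],"spin": -0.06},{"offset": [1,9.5,12],"spin": -0.107},{"offset": [1.5,13.5,12],"spin": -0.107},{"offset": [2,17.5,12],"spin": -0.107}])

```text
time_s: 19.1
eef_pos: [402.7, -114.8, 130.7]
ee_rot: [0.0, 0.741, 0.672, 0.0]
force: [0.4, 0.5, -1.1]
grip_width: 0.314
grip_force: 29.8
```

Emit:
send_rows(targets=[{"offset": [0.5,4,0],"spin": 0},{"offset": [1,7,0],"spin": 0},{"offset": [1.06,9.85,0],"spin": 0},{"offset": [1.06,9.85,0],"spin": 0},{"offset": [1.06,9.85,0],"spin": 0},{"offset": [1.06,9.85,0],"spin": 0},{"offset": [1.06,9.85,0],"spin": 0}])

```text
time_s: 19.68
eef_pos: [413.6, -18.8, 130.3]
ee_rot: [0.0, 0.741, 0.672, -0.0]
force: [0.4, 0.4, -0.5]
grip_width: 0.317
grip_force: 29.8
```

```bash
python3 rods.py w10
```

```text
19.7333 [413.5 -18.9 130.3] tooly -5.64
759 [226. 183.] [374.    8.6  37.7] zmax 39.1 [373.7   5.9] [102.5   4.2] 84.3
1091 [458. 204.] [539.9 -23.9  37. ] zmax 39.1 [543.2 -30.6] [141.4  13.7] 84.5
857 [343. 196.] [456.7  -8.8  37.1] zmax 39.2 [457.7 -12.6] [106.    7.5] 84.4
162 [555. 287.] [616.3 -96.1  37.9] zmax 38.9 [616.6 -94.3] [29.7  5.6] 86.1
```

View pics/w10.png

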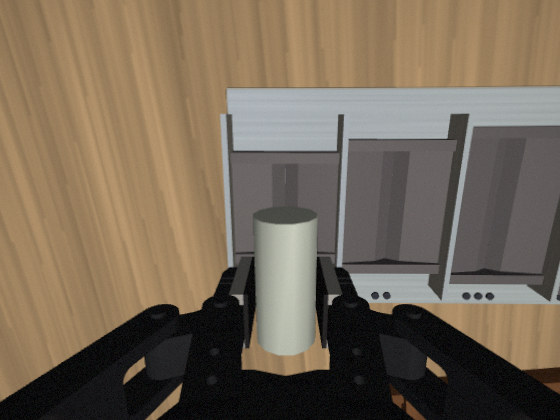

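Rod1 is held lengthwise at (285,280), straight above pocket 1. Lowering.

Emit:
send_rows(targets=[{"offset": [0,0.07,-3],"spin": 0},{"offset": [0,0.07,-6],"spin": 0},{"offset": [0,0.07,-8],"spin": 0},{"offset": [0,0.07,-9],"spin": 0},{"offset": [0,0.07,-9.6],"spin": 0},{"offset": [0,0.07,-10.2],"spin": 0},{"offset": [0,0.07,-10.6],"spin": 0},{"offset": [0,0.07,-10.8],"spin": 0}])

```text
time_s: 20.4
eef_pos: [413.7, -17.6, 22.3]
ee_rot: [0.0, 0.741, 0.672, 0.0]
force: [-0.3, -0.1, -1.7]
grip_width: 0.314
grip_force: 29.8
```

Emit:
send_rows(targets=[{"offset": [0,0,0],"spin": 0},{"offset": [0,0,0],"spin": 0},{"offset": [0,0,0],"spin": 0}])

```text
time_s: 20.65
eef_pos: [413.8, -17.4, 22.7]
ee_rot: [0.0, 0.741, 0.672, 0.0]
force: [0.4, -0.4, -1.2]
grip_width: 0.312
grip_force: 29.8
```

Emit:
send_rows(targets=[{"offset": [0,0,-0.1],"spin": 0},{"offset": [0,0,-0.15],"spin": 0},{"offset": [0,0,-0.15],"spin": 0}])

```text
time_s: 20.9
eef_pos: [413.9, -17.4, 21.6]
ee_rot: [0.0, 0.741, 0.672, 0.0]
force: [-3.7, 0.8, 10.5]
grip_width: 0.312
grip_force: 30.9
```

Emit:
send_rows(targets=[{"offset": [0,0,0],"spin": 0},{"offset": [0,0,0],"spin": 0},{"offset": [0,0,0],"spin": 0},{"offset": [0,0,0],"spin": 0}], grip=0.5)

```text
time_s: 21.23
eef_pos: [413.5, -17.3, 20.8]
ee_rot: [-0.0, 0.741, 0.672, -0.0]
force: [-0.3, 0.0, 0.5]
grip_width: 0.496
grip_force: 0.0
```

Emit:
send_rows(targets=[{"offset": [0,0,2],"spin": 0},{"offset": [0,0,5],"spin": 0},{"offset": [0.5,-1,9],"spin": 0},{"offset": [1.5,-4,12],"spin": 0},{"offset": [2.5,-8,15],"spin": 0.05},{"offset": [3.5,-12,18],"spin": 0.11},{"offset": [4.5,-16,20],"spin": 0.11},{"offset": [5.3,-19.8,23],"spin": 0.11}])

```text
time_s: 21.9
eef_pos: [460.7, -191.5, 233.6]
ee_rot: [-0.0, 0.702, 0.712, -0.0]
force: [1.1, 1.0, -0.2]
grip_width: 0.497
grip_force: 0.0
```

Emit:
send_rows(targets=[{"offset": [0,0,0],"spin": 0},{"offset": [0,0,0],"spin": 0},{"offset": [0,0,0],"spin": 0}])

```text
time_s: 22.15
eef_pos: [460.4, -189.3, 231.9]
ee_rot: [-0.001, 0.703, 0.712, -0.0]
force: [0.4, 0.7, 0.2]
grip_width: 0.5
grip_force: 0.0
```

```bash
python3 rods.py w11; python3 - <<'E'
from h import *
c,T,im,d=shot('top','top11.png');P=cloud(c,T,d)
m=(im.min(2)>110)&(P[...,2]>24)&(P[...,2]<50)&(P[...,1]>-400)&(P[...,1]<80)&(P[...,0]<740)
n,l,st,ce=cv2.connectedComponentsWithStats(m.astype(np.uint8))
for i in range(1,n):
    if st[i,4]>40: q=P[l==i]; print('top',st[i,4],q.mean(0).round(1),cv2.minAreaRect(q[:,:2].astype(np.float32)))
E
```

```text
22.2 [ 460.3 -188.9  231.7] tooly 0.78
301 [186.  31.] [368.3 -47.1  37.5] zmax 39.1 [368.1 -47.8] [52.5  4.7] 84.5
916 [234.  15.] [413.1 -34.2  40.7] zmax 44.4 [411.8 -33. ] [27.6 26. ] 84.7
471 [278.  42.] [451.8 -53.6  35.3] zmax 39.0 [451.2 -54.3] [76.1  5.9] 84.5
523 [370.  48.] [536.4 -57.9  35.8] zmax 39.2 [537.5 -59. ] [83.2  8.5] 84.5
527 [461.  57.] [620.4 -65.4  36. ] zmax 38.9 [623.2 -65.3] [87.5 13.1] 84.6
344 [547.  80.] [701.9 -84.3  37.7] zmax 39.3 [701.8 -84. ] [66.3  6.6] 83.1
1952 [438. 263.] [ 631.9 -274.1   30.5] zmax 33.7 [ 634.2 -277.7] [ 25.2 110.8] 1.0
1783 [290. 262.] [ 466.8 -276.4   30.4] zmax 33.8 [ 467.3 -277.9] [26.  95.5] 0.5
top 81 [706.8 -44.1  35.1] ((707.3074951171875, -44.32024383544922), (140.60992431640625, 8.266546249389648), 83.7240219116211)
top 202 [ 634.7 -276.8   30.3] ((634.7412719726562, -277.7537536621094), (111.76947784423828, 22.179119110107422), 89.80026245117188)
top 87 [623.9 -37.3  33.9] ((623.7849731445312, -36.66441345214844), (141.0056610107422, 16.41248893737793), 89.02580261230469)
top 84 [540.8 -21.5  32.9] ((541.9425048828125, -22.223548889160156), (130.39682006835938, 12.238897323608398), 82.24293518066406)
top 106 [ 466.3 -295.5   29.6] ((466.8946838378906, -288.9810485839844), (22.491043090820312, 66.58016204833984), 3.029005289077759)
top 54 [459.3   8.4  33.6] ((461.2533264160156, 6.812114715576172), (85.08807373046875, 10.641918182373047), 82.69482421875)
top 77 [4.167e+02 3.000e-01 3.950e+01] ((416.11474609375, -1.6734294891357422), (34.248268127441406, 26.15584373474121), 83.27534484863281)
```

Emit:
send_rows(targets=[{"offset": [0.4,-3,-3],"spin": 0},{"offset": [0.69,-6,-6],"spin": 0},{"offset": [0.69,-8.9,-9],"spin": 0},{"offset": [0.69,-8.9,-12],"spin": 0},{"offset": [0.69,-8.9,-15],"spin": 0},{"offset": [0.69,-8.9,-17],"spin": 0},{"offset": [0.69,-8.9,-18],"spin": 0},{"offset": [0.69,-8.9,-18],"spin": 0}])

```text
time_s: 22.92
eef_pos: [466.9, -277.3, 50.7]
ee_rot: [-0.002, 0.702, 0.712, -0.0]
force: [-0.2, -0.6, -0.3]
grip_width: 0.503
grip_force: 0.0
```

Emit:
send_rows(targets=[{"offset": [0,0,0],"spin": 0},{"offset": [0,0,0],"spin": 0},{"offset": [0,0,0],"spin": 0},{"offset": [0,0,0],"spin": 0}])

```text
time_s: 23.25
eef_pos: [468.2, -279.1, 53.8]
ee_rot: [0.001, 0.702, 0.712, 0.0]
force: [0.1, -0.8, 0.3]
grip_width: 0.501
grip_force: 0.0
```

Emit:
send_rows(targets=[{"offset": [-0.04,0.04,-1],"spin": 0},{"offset": [-0.04,0.04,-2],"spin": 0},{"offset": [-0.04,0.04,-3],"spin": 0},{"offset": [-0.04,0.04,-3.7],"spin": 0},{"offset": [-0.04,0.04,-4.15],"spin": 0},{"offset": [-0.04,0.04,-4.15],"spin": 0}])

```text
time_s: 23.75
eef_pos: [466.8, -278.1, 9.8]
ee_rot: [-0.001, 0.703, 0.712, -0.0]
force: [0.5, 0.2, -0.0]
grip_width: 0.502
grip_force: 0.0
```

Emit:
send_rows(targets=[{"offset": [0,0,0],"spin": 0},{"offset": [0,0,0],"spin": 0},{"offset": [0,0,0],"spin": 0},{"offset": [0,0,0],"spin": 0},{"offset": [0,0,0],"spin": 0},{"offset": [0,0,0],"spin": 0}], grip=0, squeeze=30)

```text
time_s: 24.25
eef_pos: [467.5, -278.6, 11.5]
ee_rot: [0.0, 0.702, 0.712, -0.0]
force: [-0.3, 0.0, 1.5]
grip_width: 0.311
grip_force: 29.8
```

Emit:
send_rows(targets=[{"offset": [0,0,1.5],"spin": 0},{"offset": [0,0,4],"spin": 0},{"offset": [0,0,7],"spin": 0},{"offset": [0.5,1,10],"spin": -0.03},{"offset": [2,4,12],"spin": -0.06},{"offset": [3.5,7.4,12],"spin": -0.109},{"offset": [5,10.8,12],"spin": -0.109},{"offset": [6.5,14.2,12],"spin": -0.109}])

```text
time_s: 24.92
eef_pos: [532.7, -135.0, 131.6]
ee_rot: [0.0, 0.74, 0.672, 0.0]
force: [-0.0, -0.7, -1.3]
grip_width: 0.317
grip_force: 29.9
```

Emit:
send_rows(targets=[{"offset": [1.5,3.4,0],"spin": 0},{"offset": [3,6.8,0],"spin": 0},{"offset": [4.85,10.2,0],"spin": 0},{"offset": [4.85,10.2,0],"spin": 0},{"offset": [4.85,10.2,0],"spin": 0},{"offset": [4.85,10.2,0],"spin": 0},{"offset": [4.85,10.2,0],"spin": 0},{"offset": [4.85,10.2,0],"spin": 0}])

```text
time_s: 25.58
eef_pos: [580.5, -35.6, 131.2]
ee_rot: [0.0, 0.741, 0.672, -0.0]
force: [-0.3, -1.1, -0.9]
grip_width: 0.307
grip_force: 30.0
```

```bash
python3 rods.py w12
```

```text
25.6333 [580.5 -35.5 131.3] tooly -5.59
1180 [112. 205.] [455.3 -17.4  37. ] zmax 39.1 [450.9 -21.4] [142.4  14.5] 84.2
1022 [227. 189.] [539.9 -13.6  35.7] zmax 39.0 [538.5 -18.2] [118.7   7.9] 84.3
1128 [345. 179.] [626.5 -14.4  35.4] zmax 39.1 [630.4 -28. ] [119.7  21.8] 82.3
1052 [458. 204.] [706.5 -41.   37.8] zmax 39.2 [705.9 -46.7] [140.9   5.4] 84.6
747 [302. 133.] [598.7  21.9  26.5] zmax 28.1 [596.3  21.9] [ 7.5 58. ] 84.5
2342 [244. 190.] [550.5 -17.4  22.6] zmax 24.8 [552.8 -23.8] [100.   22.2] 83.9
1466 [431. 192.] [694.  -32.7  22.1] zmax 24.0 [693.3 -30.8] [63.8 23.3] 83.7
3069 [ 58. 211.] [417.8 -15.9  40.5] zmax 44.3 [407.7 -19.8] [67.2 39.3] 84.5
400 [  9. 262.] [368.1 -52.1  37.8] zmax 39.0 [368.1 -51.7] [64.4  5.7] 84.5
```

Emit:
send_rows(targets=[{"offset": [0.03,0.13,-3],"spin": 0},{"offset": [0.03,0.13,-6],"spin": 0},{"offset": [0.03,0.13,-8],"spin": 0},{"offset": [0.03,0.13,-9],"spin": 0},{"offset": [0.03,0.13,-9.6],"spin": 0},{"offset": [0.03,0.13,-10.2],"spin": 0},{"offset": [0.03,0.13,-10.6],"spin": 0},{"offset": [0.03,0.13,-10.8],"spin": 0}])

```text
time_s: 26.3
eef_pos: [581.4, -33.4, 23.6]
ee_rot: [0.0, 0.74, 0.672, 0.0]
force: [0.2, -0.4, -1.4]
grip_width: 0.314
grip_force: 30.1
```

Emit:
send_rows(targets=[{"offset": [0,0,-0.05],"spin": 0},{"offset": [0,0,-0.1],"spin": 0},{"offset": [0,0,-0.1],"spin": 0}])

```text
time_s: 26.55
eef_pos: [581.4, -33.3, 22.8]
ee_rot: [0.0, 0.74, 0.672, 0.0]
force: [0.2, 0.8, -0.5]
grip_width: 0.315
grip_force: 30.2
```

Emit:
send_rows(targets=[{"offset": [0,0,-0.05],"spin": 0},{"offset": [0,0,-0.12],"spin": 0},{"offset": [0,0,-0.12],"spin": 0}])

```text
time_s: 26.8
eef_pos: [581.5, -33.3, 22.7]
ee_rot: [0.001, 0.74, 0.672, 0.0]
force: [-5.4, 0.9, 11.5]
grip_width: 0.317
grip_force: 31.3
```

Emit:
send_rows(targets=[{"offset": [0,0,0],"spin": 0},{"offset": [0,0,0],"spin": 0},{"offset": [0,0,0],"spin": 0},{"offset": [0,0,0],"spin": 0}], grip=0.5)

```text
time_s: 27.13
eef_pos: [581.1, -33.2, 20.9]
ee_rot: [-0.0, 0.74, 0.672, 0.0]
force: [0.9, -0.4, -0.4]
grip_width: 0.5
grip_force: 0.0
```

Emit:
send_rows(targets=[{"offset": [0,0,2],"spin": 0},{"offset": [0,0,5],"spin": 0},{"offset": [0,-1,9],"spin": 0},{"offset": [1,-4,12],"spin": 0},{"offset": [2,-8,15],"spin": 0.05},{"offset": [3,-12,18],"spin": 0.11},{"offset": [4,-16,20],"spin": 0.11},{"offset": [4,-17,21],"spin": 0.11}])

```text
time_s: 27.8
eef_pos: [621.2, -205.2, 232.0]
ee_rot: [0.0, 0.702, 0.712, -0.0]
force: [0.7, 0.6, -0.2]
grip_width: 0.499
grip_force: 0.0
```

Emit:
send_rows(targets=[{"offset": [0,0,0],"spin": 0},{"offset": [0,0,0],"spin": 0},{"offset": [0,0,0],"spin": 0}])

```text
time_s: 28.05
eef_pos: [620.8, -202.6, 230.1]
ee_rot: [-0.001, 0.702, 0.712, -0.0]
force: [-0.2, 0.3, -0.1]
grip_width: 0.496
grip_force: 0.0
```

```bash
python3 rods.py w13
```

```text
28.1 [ 620.8 -202.1  230. ] tooly 0.85
281 [51.  4.] [415.3 -43.6  40.1] zmax 44.1 [406.4 -41.9] [ 9.6 36.6] 85.2
357 [98. 33.] [450.4 -63.7  36.7] zmax 39.0 [446.4 -65. ] [55.2 13.6] 84.0
428 [193.  39.] [534.3 -66.4  35.6] zmax 39.1 [532.8 -66.4] [69.3  9.5] 84.4
1676 [241.  28.] [579.2 -57.9  40.6] zmax 44.3 [575.9 -56.3] [48.9 31. ] 84.5
1637 [301.  72.] [634.8 -92.3  28.5] zmax 38.6 [650.4 -87.1] [ 76.3 106.9] 62.0
472 [378.  49.] [703.  -73.1  37.5] zmax 39.2 [703.  -75.2] [84.4  4.6] 84.0
164 [ 2. 37.] [366.3 -69.7  37.5] zmax 39.1 [366.2 -67.6] [34.1  6.1] 84.7
373 [209.  54.] [545.9 -75.7  22. ] zmax 24.1 [547.5 -75.2] [21.1 21.9] 83.0
2180 [297. 252.] [ 634.9 -276.8   30.4] zmax 33.7 [ 635.5 -279.5] [ 25.5 113.8] 0.9
```

Emit:
send_rows(targets=[{"offset": [0.7,-3,-3],"spin": 0},{"offset": [1.43,-6,-6],"spin": 0},{"offset": [1.43,-7.7,-9],"spin": 0},{"offset": [1.43,-7.7,-12],"spin": 0},{"offset": [1.43,-7.7,-15],"spin": 0},{"offset": [1.43,-7.7,-17],"spin": 0},{"offset": [1.43,-7.7,-17.8],"spin": 0},{"offset": [1.43,-7.7,-17.8],"spin": 0}])

```text
time_s: 28.77
eef_pos: [634.6, -278.5, 50.6]
ee_rot: [-0.002, 0.702, 0.712, -0.0]
force: [-1.0, 0.6, 0.0]
grip_width: 0.502
grip_force: 0.0
```

Emit:
send_rows(targets=[{"offset": [0,0,0],"spin": 0},{"offset": [0,0,0],"spin": 0},{"offset": [0,0,0],"spin": 0},{"offset": [0,0,0],"spin": 0}])

```text
time_s: 29.1
eef_pos: [635.9, -280.4, 54.3]
ee_rot: [0.001, 0.702, 0.712, 0.0]
force: [-0.0, -0.6, -0.4]
grip_width: 0.498
grip_force: 0.0
```

Emit:
send_rows(targets=[{"offset": [-0.02,0.04,-1],"spin": 0},{"offset": [-0.02,0.04,-2],"spin": 0},{"offset": [-0.02,0.04,-3],"spin": 0},{"offset": [-0.02,0.04,-3.7],"spin": 0},{"offset": [-0.02,0.04,-4.2],"spin": 0},{"offset": [-0.02,0.04,-4.2],"spin": 0}])

```text
time_s: 29.6
eef_pos: [634.6, -279.4, 9.2]
ee_rot: [-0.001, 0.702, 0.712, -0.0]
force: [0.3, -0.4, 0.2]
grip_width: 0.5
grip_force: 0.0
```

Emit:
send_rows(targets=[{"offset": [0,0,0],"spin": 0},{"offset": [0,0,0],"spin": 0},{"offset": [0,0,0],"spin": 0},{"offset": [0,0,0],"spin": 0},{"offset": [0,0,0],"spin": 0},{"offset": [0,0,0],"spin": 0}], grip=0, squeeze=30)

```text
time_s: 30.1
eef_pos: [635.4, -279.9, 11.4]
ee_rot: [0.0, 0.702, 0.712, 0.0]
force: [-0.3, 0.4, 1.3]
grip_width: 0.314
grip_force: 29.9
```

Emit:
send_rows(targets=[{"offset": [0,0,1.5],"spin": 0},{"offset": [0,0,4],"spin": 0},{"offset": [0,0,7],"spin": 0},{"offset": [0,1,10],"spin": -0.03},{"offset": [0.5,4,12],"spin": -0.06},{"offset": [1,7.5,12],"spin": -0.111},{"offset": [1.5,11,12],"spin": -0.111},{"offset": [2,14.5,12],"spin": -0.111}])

```text
time_s: 30.77
eef_pos: [655.1, -133.4, 131.2]
ee_rot: [0.0, 0.741, 0.672, 0.0]
force: [-0.6, 0.1, -2.5]
grip_width: 0.314
grip_force: 29.9
```

Emit:
send_rows(targets=[{"offset": [0.5,3.5,0],"spin": 0},{"offset": [0.93,7,0],"spin": 0},{"offset": [0.93,9.3,0],"spin": 0},{"offset": [0.93,9.3,0],"spin": 0},{"offset": [0.93,9.3,0],"spin": 0},{"offset": [0.93,9.3,0],"spin": 0},{"offset": [0.93,9.3,0],"spin": 0},{"offset": [0.93,9.3,0],"spin": 0}])

```text
time_s: 31.43
eef_pos: [664.5, -43.0, 130.9]
ee_rot: [-0.0, 0.741, 0.671, -0.0]
force: [0.4, 0.5, -2.3]
grip_width: 0.316
grip_force: 29.9
```

```bash
python3 rods.py w14
```

```text
31.4833 [664.5 -42.9 130.9] tooly -5.64
1120 [112. 207.] [538.8 -26.1  37.1] zmax 39.1 [534.5 -30.2] [141.4  13.7] 84.5
947 [226. 189.] [623.7 -20.3  35.9] zmax 39.2 [622.  -26.8] [118.5   7.7] 84.4
868 [343. 189.] [707.8 -28.4  37.8] zmax 39.1 [707.6 -32. ] [112.2   4.4] 84.4
4422 [172. 209.] [583.6 -30.2  41.1] zmax 44.3 [581.  -36.5] [103.6  25.7] 84.1
200 [  4. 247.] [452.3 -47.4  37.1] zmax 38.8 [451.8 -49.1] [38.1 15.7] 56.7
180 [ 13. 284.] [450.  -77.5  37.8] zmax 39.1 [450.  -77.7] [29.5  5.2] 85.1
```

Emit:
send_rows(targets=[{"offset": [-0.03,0.03,-3],"spin": 0},{"offset": [-0.03,0.03,-6],"spin": 0},{"offset": [-0.03,0.03,-8],"spin": 0},{"offset": [-0.03,0.03,-9],"spin": 0},{"offset": [-0.03,0.03,-9.6],"spin": 0},{"offset": [-0.03,0.03,-10.2],"spin": 0},{"offset": [-0.03,0.03,-10.6],"spin": 0},{"offset": [-0.03,0.03,-10.8],"spin": 0}])

```text
time_s: 32.15
eef_pos: [664.6, -41.7, 23.5]
ee_rot: [0.0, 0.741, 0.672, 0.0]
force: [0.1, -0.6, -1.2]
grip_width: 0.311
grip_force: 29.9
```

Emit:
send_rows(targets=[{"offset": [0,0,-0.05],"spin": 0},{"offset": [0,0,-0.1],"spin": 0},{"offset": [0,0,-0.1],"spin": 0}])

```text
time_s: 32.4
eef_pos: [664.5, -41.6, 22.5]
ee_rot: [0.0, 0.741, 0.672, 0.0]
force: [-0.1, 0.4, -1.8]
grip_width: 0.313
grip_force: 29.9
```

Emit:
send_rows(targets=[{"offset": [0,0,-0.05],"spin": 0},{"offset": [0,0,-0.1],"spin": 0},{"offset": [0,0,-0.1],"spin": 0}])

```text
time_s: 32.65
eef_pos: [664.5, -41.6, 22.3]
ee_rot: [0.0, 0.741, 0.672, 0.0]
force: [-3.6, 0.1, 6.6]
grip_width: 0.314
grip_force: 30.7
```

Emit:
send_rows(targets=[{"offset": [0,0,0],"spin": 0},{"offset": [0,0,0],"spin": 0},{"offset": [0,0,0],"spin": 0},{"offset": [0,0,0],"spin": 0}], grip=0.5)

```text
time_s: 32.98
eef_pos: [664.2, -41.5, 21.0]
ee_rot: [0.0, 0.741, 0.672, 0.0]
force: [-0.5, -0.3, 0.6]
grip_width: 0.5
grip_force: 0.0
```

Emit:
send_rows(targets=[{"offset": [0,0,2],"spin": 0},{"offset": [0,0,5],"spin": 0},{"offset": [0,0,9],"spin": 0},{"offset": [-2,1,13],"spin": 0},{"offset": [-4,2,17],"spin": 0},{"offset": [-6,3.5,20],"spin": 0},{"offset": [-8,5,23],"spin": 0},{"offset": [-10,6,26],"spin": 0}])

```text
time_s: 33.65
eef_pos: [562.9, 19.5, 282.6]
ee_rot: [0.0, 0.74, 0.672, 0.0]
force: [0.1, 0.2, 1.2]
grip_width: 0.503
grip_force: 0.0
```

Emit:
send_rows(targets=[{"offset": [-2,1,2],"spin": 0},{"offset": [-4.4,2,5],"spin": 0},{"offset": [-4.4,2,5],"spin": 0},{"offset": [-4.4,2,5],"spin": 0},{"offset": [-4.4,2,5],"spin": 0}], grip=0)

```text
time_s: 34.07
eef_pos: [520.3, 38.4, 330.4]
ee_rot: [-0.0, 0.741, 0.672, -0.0]
force: [0.6, 0.4, -1.3]
grip_width: -0.002
grip_force: 0.0
```

```bash
python3 rods.py w15
```

```text
34.1167 [520.3  38.2 329.7] tooly -5.58
307 [180. 212.] [372.8  -2.2  37.4] zmax 39.4 [372.2  -4.6] [122.6   4.5] 84.3
338 [365. 218.] [623.4 -35.1  36.8] zmax 39.7 [624.6 -38.7] [142.2   8.7] 84.3
250 [242. 205.] [457.   -1.2  35.4] zmax 39.4 [456.   -2.5] [100.4   7.2] 84.0
1426 [396. 219.] [663.2 -39.6  41.6] zmax 44.9 [667.4 -41.5] [114.5  30.8] 83.7
1212 [334. 219.] [580.7 -31.3  41.6] zmax 45.0 [581.3 -33.3] [95.9 25.1] 84.0
273 [303. 230.] [537.9 -44.5  35.5] zmax 39.6 [538.1 -46.2] [104.5   6.1] 84.4
783 [212. 220.] [415.6 -16.4  41.3] zmax 44.8 [414.  -17.4] [60.2 26.2] 84.1
```

View pics/w15.png

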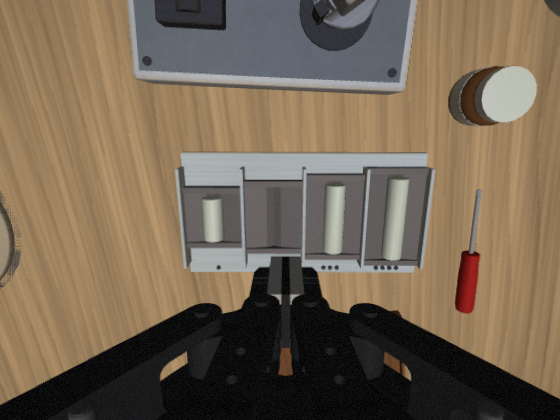

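Rods 1, 3 and 4 lie in pockets 1, 3 and 4 at (212,220), (334,219) and (396,219), tops level at home height, with pocket 2 empty. Next is the button.

Emit:
send_rows(targets=[{"offset": [-1,4,0],"spin": 0},{"offset": [-2,8,0],"spin": 0},{"offset": [-3,12,0],"spin": 0},{"offset": [-4,16,0],"spin": 0},{"offset": [-5,20,0],"spin": 0},{"offset": [-6,24,0],"spin": 0},{"offset": [-6.5,28,0],"spin": 0},{"offset": [-6.5,30,0],"spin": 0}])

```text
time_s: 34.78
eef_pos: [454.0, 342.1, 329.2]
ee_rot: [-0.001, 0.74, 0.673, -0.001]
force: [-0.4, -0.3, -0.8]
grip_width: -0.0
grip_force: 0.0
```

Emit:
send_rows(targets=[{"offset": [0,0,0],"spin": 0},{"offset": [0,0,0],"spin": 0},{"offset": [0,0,0],"spin": 0}])

```text
time_s: 35.03
eef_pos: [455.7, 337.8, 329.9]
ee_rot: [-0.0, 0.741, 0.672, -0.001]
force: [0.4, 0.7, 0.7]
grip_width: -0.002
grip_force: 0.0
```

```bash
python3 - <<'E'
from h import *
c,T,im,d=shot('wrist','w16.png'); P=cloud(c,T,d); print(ctrl.sense()['eef_pos'])
g=(im.min(2)>150)&(np.hypot(P[...,0]-455,P[...,1]-363)<25)&(P[...,2]>65); q=P[g]; print('button',len(q),np.median(q,0),cv2.minEnclosingCircle(q[:,:2].astype(np.float32)))
m=(P[...,2]>132)&(P[...,2]<160)&(np.hypot(P[...,0]-470,P[...,1]-232)<28); q=P[m]; print('ball',len(q), q.mean(0) if len(q) else '',cv2.minEnclosingCircle(q[:,:2].astype(np.float32)) if len(q)>5 else '')
for n,a in {'pad':(172,195,593,214,40),'flange':(115,135,593,214,40)}.items():
    q=P[(P[...,2]>a[0])&(P[...,2]<a[1])&(np.hypot(P[...,0]-593,P[...,1]-214)<40)]; print(n,len(q),np.median(q,0) if len(q) else '')
E
```

```text
[455.73356058 337.48725059 330.30323308]
button 545 [456.95713751 358.8260575   78.67268767] ((456.8212585449219, 359.15570068359375), 15.126550674438477)
ball 30 [483.44412474 233.99180973 144.9303928 ] ((483.12451171875, 233.34091186523438), 6.710843563079834)
pad 796 [591.18551    217.57331164 178.62237592]
flange 1228 [581.38400968 228.20099391 126.1667051 ]
```

View pics/w16.png

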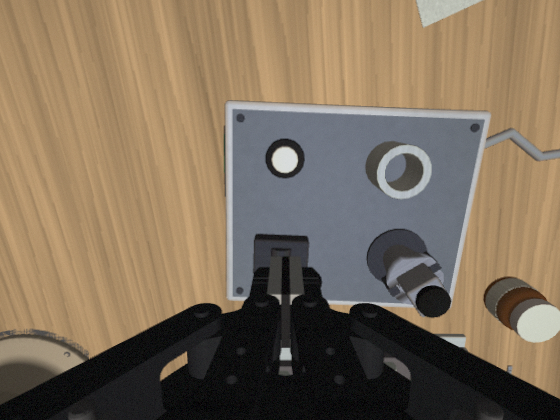

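The button is at (286,159). The lever ball is hidden by the gripper, so I'll recheck it later. Descending on the button.

Emit:
send_rows(targets=[{"offset": [0,1,-3],"spin": 0},{"offset": [0,2.3,-7],"spin": 0},{"offset": [0,2.3,-11],"spin": 0},{"offset": [0,2.3,-15],"spin": 0},{"offset": [0,2.3,-19],"spin": 0},{"offset": [0,2.3,-22],"spin": 0},{"offset": [0,2.3,-24],"spin": 0},{"offset": [0,2.3,-24],"spin": 0}])

```text
time_s: 35.75
eef_pos: [453.8, 359.2, 86.8]
ee_rot: [-0.001, 0.741, 0.671, -0.004]
force: [-0.3, -0.1, 0.2]
grip_width: 0.003
grip_force: 0.0
```

Emit:
send_rows(targets=[{"offset": [0,0,-0.4],"spin": 0},{"offset": [0,0,-0.8],"spin": 0},{"offset": [0,0,-1.1],"spin": 0},{"offset": [0,0,-1.1],"spin": 0}])

```text
time_s: 36.08
eef_pos: [455.5, 361.5, 80.6]
ee_rot: [0.0, 0.741, 0.672, 0.001]
force: [-0.0, 0.3, 0.3]
grip_width: 0.002
grip_force: 0.0
```

Emit:
send_rows(targets=[{"offset": [0,0,-0.15],"spin": 0},{"offset": [0,0,-0.3],"spin": 0},{"offset": [0,0,-0.3],"spin": 0},{"offset": [0,0,-0.3],"spin": 0}])

```text
time_s: 36.42
eef_pos: [455.3, 361.5, 77.2]
ee_rot: [0.0, 0.741, 0.672, 0.0]
force: [-0.2, 0.3, 0.6]
grip_width: 0.002
grip_force: 0.0
```

Emit:
send_rows(targets=[{"offset": [0,0,-0.2],"spin": 0},{"offset": [0,0,-0.4],"spin": 0},{"offset": [0,0,-0.5],"spin": 0},{"offset": [0,0,-0.5],"spin": 0}])

```text
time_s: 36.75
eef_pos: [455.4, 361.6, 72.1]
ee_rot: [0.0, 0.741, 0.672, 0.0]
force: [-0.2, 0.8, 3.6]
grip_width: 0.002
grip_force: 2.1
```

Emit:
send_rows(targets=[{"offset": [0,0,-0.1],"spin": 0},{"offset": [0,0,-0.2],"spin": 0},{"offset": [0,0,-0.2],"spin": 0}])

```text
time_s: 37.0
eef_pos: [455.4, 361.6, 71.0]
ee_rot: [0.0, 0.74, 0.672, 0.0]
force: [-1.8, -1.7, 10.2]
grip_width: 0.002
grip_force: 5.3
```

Emit:
send_rows(targets=[{"offset": [0,0,-0.1],"spin": 0},{"offset": [0,0,-0.2],"spin": 0},{"offset": [0,0,-0.2],"spin": 0},{"offset": [0,0,-0.2],"spin": 0}])

```text
time_s: 37.33
eef_pos: [455.5, 361.7, 70.7]
ee_rot: [0.0, 0.74, 0.672, 0.001]
force: [-8.1, -4.5, 26.1]
grip_width: 0.001
grip_force: 12.8
```

Emit:
send_rows(targets=[{"offset": [0,0,1],"spin": 0},{"offset": [0,0,4],"spin": 0},{"offset": [0,0,8],"spin": 0},{"offset": [-2,0,12],"spin": 0},{"offset": [-4,0,16],"spin": 0},{"offset": [-6,2,20],"spin": 0},{"offset": [-8,4,24],"spin": 0},{"offset": [-10,6,26],"spin": 0}])

```text
time_s: 38.0
eef_pos: [361.3, 414.9, 322.0]
ee_rot: [0.0, 0.741, 0.671, 0.001]
force: [1.9, 0.5, 0.2]
grip_width: -0.002
grip_force: 0.0
```

Emit:
send_rows(targets=[{"offset": [0,3,0],"spin": 0},{"offset": [0,5,0],"spin": 0},{"offset": [0,5,0],"spin": 0},{"offset": [0,5,0],"spin": 0}])

```text
time_s: 38.33
eef_pos: [361.4, 465.4, 318.5]
ee_rot: [0.0, 0.74, 0.672, -0.001]
force: [0.6, 0.1, 0.5]
grip_width: -0.001
grip_force: 0.0
```

```bash
python3 - <<'E'
from h import *
print(ctrl.sense()['eef_pos'])
for n in ('wrist','top'):
    c,T,im,d=shot(n,n+'17.png'); P=cloud(c,T,d)
    m=(P[...,2]>128)&(P[...,2]<160)&(np.hypot(P[...,0]-472,P[...,1]-232)<35); q=P[m]; print(n,'ball',len(q), q.mean(0) if len(q) else '',cv2.minEnclosingCircle(q[:,:2].astype(np.float32)) if len(q)>5 else '')
    g=(im.min(2)>150)&(np.hypot(P[...,0]-455,P[...,1]-361)<25)&(P[...,2]>65); print('button z',np.median(P[g],0))
    f=(im.min(2)>110)&(P[...,2]>39)&(P[...,2]<50)&(P[...,1]<60)&(P[...,1]>-150)&(P[...,0]<720)&(P[...,0]>380)
    k,l,st,ce=cv2.connectedComponentsWithStats(f.astype(np.uint8)); print([P[l==i].mean(0).round() for i in range(1,k) if st[i,4]>20])
im=np.hstack([cv2.imread('pics/wrist17.png')[:,:],]); t=cv2.imread('pics/top17.png')[150:310,100:380]
cv2.imwrite('pics/both17.png',np.vstack([cv2.resize(im,(400,300)),cv2.resize(t,(400,229))]))
E
```

```text
[361.4253437  465.40157538 318.50731929]
wrist ball 111 [475.80163017 241.56369921 141.92016155] ((475.1948547363281, 237.208984375), 9.827166557312012)
button z [456.75046661 359.8005312   78.83186735]
[]
top ball 58 [472.68963409 230.81181353 147.10962419] ((472.9254150390625, 231.91708374023438), 12.912748336791992)
button z [457.20710835 361.71357562  78.05824893]
[array([664., -41.,  42.]), array([581., -30.,  42.]), array([415., -15.,  42.])]
```

View pics/both17.png

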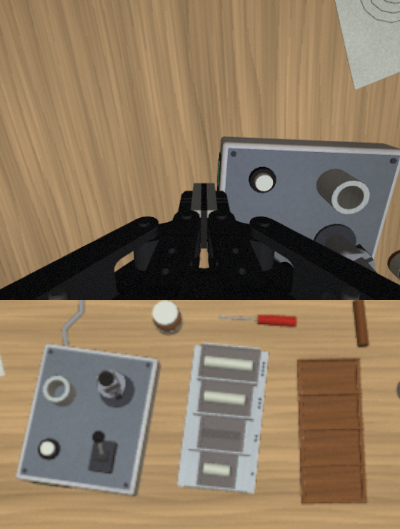

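The final views agree with the task. The lever ball is at (473,232), which is the locked position. The arbor is home, the three rods lie in their pockets, the tray is empty and the button is back up.

```bash
python3 -c "
from rig import ctrl
print(ctrl.finish_job())"
```

```text
the job is handed in; nothing more can be done
None
```

I handed the job in after about 38 s of robot time: the arbor is home and locked by the lever, rods 1, 3 and 4 lie in pockets 1, 3 and 4 (rod 2 was absent), and the start button was pressed fully and sprang back; the hand-in gave no verdict, but the last pictures show everything in place.

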